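# Put the texturing punches in the latched rack and the pattern plate in its case

## Robot

A 6-joint arm with a two-finger parallel gripper is mounted at the origin on the work surface. World frame = base frame: x ahead of the robot, y to its left, z up, the work surface at z = 0. Lengths are in m, angles in degrees, forces in N, time in s.
With the tool pointing down it reaches from about 0.3 to 0.775 m from the base axis. Payload 14.6 kg.
Tool frame: the origin (TCP) lies at the centre of the arm's flange, where the gripper is bolted on; the fingertips stand 173 mm ahead of it and the grasp point (between the pads) lies 155 mm ahead of it; z points along the fingers, x is the direction in which the jaws open and shut, and the axes are right-handed (so a half turn about z gives the same grasp; the last joint's range is limited). The gripper opens to 85 mm and grips with 20 to 120 N. Pads are 22 mm wide; open, the fingers measure 114 mm over their backs; the gripper's body (76 mm by 85 mm) begins 54 mm behind the grasp point. The pads swing forward as they close: fully open they stand 13 mm farther back than shut.
Start: joints at [66.142, 17.183, 87.147, -0, 75.671, -3.816], TCP at [0.188, 0.517, 0.405] pointing down, gripper open.
Joint ranges: [-173.82, 173.82], [-45.26, 126.66], [13.44, 144.39], [-59.66, 239.66], [0, 175.72], [-146.38, 146.38]. Speed limits (degrees/s): [127.2, 127.2, 147.25, 180, 180, 180].

## Interface

Orientations are given as a 3x3 rotation matrix whose columns are the frame's x, y, z axes.
In Python, from station import manip, eyes, job gives the robot as it stands. The module is installed in compiled form; this text tells all that it offers.
- The arm moves only by the tool carry_out, never from a script. Its argument "motion" is a list of rows, each a list of 3 entries, a list of its own where there are three numbers: the shift along the world's x, y, z each as a share of 0.8 m, from -1 to 1, then the turn, a rotation vector about the world's x, y, z each as a share of 120 degrees, from -1 to 1, then the finger opening in mm, from 0 to 85.4. In form: [[[tx, ty, tz], [wx, wy, wz], grip], ...]. A call has 1 to 8 rows; each row is the pose to reach, as a shift and turn from the pose commanded when the call began; what a row does not reach only later rows make up. A row lasts 1/10 s, in which the tool goes at most 50 mm and 8.59 degrees, less where a joint would pass 70% of its speed; a pose out of reach is approached as far as the arm can. A call with a number of a shift or a turn outside -1 to 1 is refused whole. A call with a gripper value outside its range is refused whole. The fingers move at their own pace and stop on an object; "newtons" is the grip in N (left out, the last holds). Time passes only in rows, so rows that repeat a pose let the fingers close. It gives the time, the measured TCP pose, the force and the opening at its end, in the units of the state.
- manip.get_state(): the state, without advancing time (a new reading comes with each control period).
- eyes.grab_frame(name): name is "scene" or "top" or "wrist"; returns the picture (420x560x3 uint8, red, green, blue); there is no depth.
- eyes.camera_model(name): a dict with "fx", "fy", "cx", "cy" (pixels), "D" ([k1, k2, p1, p2, k3] as OpenCV has them; the pictures are not rectified), "R" (3x3) and "t" (3): a world point X has camera coordinates R X + t. Camera axes: x right, y down, z forward; pixel columns grow to the right and rows downward; lengths in m; the calibration is good to about 2 mm. A picture is of the moment at which its call begins: read the wrist's pose just before it. camera_model takes no time and is no camera call; for the wrist camera it gives the pose at the moment of the call.
- job.job_done(): hands the job in, once; it reports no verdict.
The state is a dict: "time_s": time; "joint_pos": joint angles; "joint_vel": joint speeds; "joint_torque": joint torques, N m; "tcp_pos": TCP position; "orientation": TCP orientation; "contact_force": force on the tool from outside, world axes, zero at the start; "ft_torque": the same for the moment, N m; "width": opening from 0.0 (shut) to 1.0 (fully open).
Only numpy, scipy, OpenCV 4.12 (cv2) and the standard library are available. Lean on these libraries where they do the work, as an engineer would, in place of code of your own. Each camera call takes 0.05 s, during which the arm holds its last target. There are 200 camera calls.

## Task

Put the texturing set away: press each punch that is on the bench down into a slot of the rack of its own, steel head on the ledge, until it is fully home and the slot's spring latch has snapped shut over its shank, and slide the brass pattern plate fully home into its wooden case, front edge first, with the keeper bar pushed aside for it and fully shut behind it again. Hold the punches at their balance point so that they stay level whenever they are lifted, and leave everything else on the bench where it is.

Things in the scene. Friction and masses are not known exactly. Their poses are not given: they have to be found in the camera images.
- punch0: texturing punch lying level on the bench (None throughout if absent), 0.36 kg. Steel head 34 x 34 x 24 long; square shank 14 x 14 x 100 long; wooden butt 34 x 34 x 26 long (mm). Origin: on the axis (17 mm up on the bench) at the balance point, 21 mm behind the head's back, 45 from its face, 105 from the butt's end; x along the axis to the head
- punch1: texturing punch lying level on the bench (None throughout if absent), 0.36 kg. Steel head 34 x 34 x 24 long; square shank 14 x 14 x 100 long; wooden butt 34 x 34 x 26 long (mm). Origin: on the axis (17 mm up on the bench) at the balance point, 21 mm behind the head's back, 45 from its face, 105 from the butt's end; x along the axis to the head
- punch2: texturing punch lying level on the bench (None throughout if absent), 0.36 kg. Steel head 34 x 34 x 24 long; square shank 14 x 14 x 100 long; wooden butt 34 x 34 x 26 long (mm). Origin: on the axis (17 mm up on the bench) at the balance point, 21 mm behind the head's back, 45 from its face, 105 from the butt's end; x along the axis to the head
- punch3: texturing punch lying level on the bench (None throughout if absent), 0.36 kg. Steel head 34 x 34 x 24 long; square shank 14 x 14 x 100 long; wooden butt 34 x 34 x 26 long (mm). Origin: on the axis (17 mm up on the bench) at the balance point, 21 mm behind the head's back, 45 from its face, 105 from the butt's end; x along the axis to the head
- rack: fixed rack, base 176 x 290 x 10 mm, four slots along x (butt to head end), 70 mm apart in y. Origin: on the bench, mid-base. Heads lie on a ledge 28 mm up, in 44 mm wide bays between dividers (top 48 mm up), from a low lip (x = 33 to 37 mm, 34 high) to an upright board (x = 71). Shanks lie in metal notches (x = -31 to -7). Finger room from x = -7 to 33
- slot0 (a point): slot 0 (y = -105 mm on the rack): where a seated punch's origin lies, 45 mm above the bench, x = 20 mm on the rack. Axes as the rack's: x to the head end, z up. Its notch is 17 mm wide, 27 to 51 mm from here towards the butt end, floor 38 mm up; a guide with flared top, 83 mm high, on its -y side, the latch, as high, on its +y side
- slot1 (a point): slot 1 (y = -35 mm on the rack): where a seated punch's origin lies, 45 mm above the bench, x = 20 mm on the rack. Axes as the rack's: x to the head end, z up. Its notch is 17 mm wide, 27 to 51 mm from here towards the butt end, floor 38 mm up; a guide with flared top, 83 mm high, on its -y side, the latch, as high, on its +y side
- slot2 (a point): slot 2 (y = 35 mm on the rack): where a seated punch's origin lies, 45 mm above the bench, x = 20 mm on the rack. Axes as the rack's: x to the head end, z up. Its notch is 17 mm wide, 27 to 51 mm from here towards the butt end, floor 38 mm up; a guide with flared top, 83 mm high, on its -y side, the latch, as high, on its +y side
- slot3 (a point): slot 3 (y = 105 mm on the rack): where a seated punch's origin lies, 45 mm above the bench, x = 20 mm on the rack. Axes as the rack's: x to the head end, z up. Its notch is 17 mm wide, 27 to 51 mm from here towards the butt end, floor 38 mm up; a guide with flared top, 83 mm high, on its -y side, the latch, as high, on its +y side
- latch0 (a joint): sprung steel latch of slot 0, slides to the rack's +y: 0 shut, 0.012 m open. Shut, its lip covers half the notch, 1.5 mm above a seated shank. A steep ramp rises from the lip: a shank pressed down from above (5 to 20 N, more than its weight; first touch with its axis about 35 mm above home) pushes it back 4 to 7 mm, drops home, and it snaps shut
- latch1 (a joint): sprung steel latch of slot 1, slides to the rack's +y: 0 shut, 0.012 m open. Shut, its lip covers half the notch, 1.5 mm above a seated shank. A steep ramp rises from the lip: a shank pressed down from above (5 to 20 N, more than its weight; first touch with its axis about 35 mm above home) pushes it back 4 to 7 mm, drops home, and it snaps shut
- latch2 (a joint): sprung steel latch of slot 2, slides to the rack's +y: 0 shut, 0.012 m open. Shut, its lip covers half the notch, 1.5 mm above a seated shank. A steep ramp rises from the lip: a shank pressed down from above (5 to 20 N, more than its weight; first touch with its axis about 35 mm above home) pushes it back 4 to 7 mm, drops home, and it snaps shut
- latch3 (a joint): sprung steel latch of slot 3, slides to the rack's +y: 0 shut, 0.012 m open. Shut, its lip covers half the notch, 1.5 mm above a seated shank. A steep ramp rises from the lip: a shank pressed down from above (5 to 20 N, more than its weight; first touch with its axis about 35 mm above home) pushes it back 4 to 7 mm, drops home, and it snaps shut
- case: low wooden case fixed to the bench, no floor: outside 98 x 80 x 22 mm; opening 60 mm wide, 15.5 high, 90 deep to the back wall; two flared lips reach 15 mm out from the mouth. Origin: on the bench, middle of the mouth; x points into the case, z up. The plate slides in along the bench
- plate: brass plate flat on the bench, 130 x 56 x 12 mm, 0.45 kg, with an upright wooden grip rib 12 mm thick (y), 30 long (x), top 46 mm up, its middle 50 mm behind the origin. Origin: middle of the underside; x to the front edge (65 mm ahead), which goes in first. Fully home, the origin is 25 mm inside the mouth; the rib stays outside
- keeper (a joint): steel keeper bar across the front of the case, 12 mm thick and 22 mm high, its middle 49 mm before the mouth; slides along the case's +y with light friction (1.5 N) and stays where left. At 0 (shut) its tip reaches the middle line and bars the way in, or holds a home plate; from 0.035 on the way is clear; 0.045 m is its end stop
- keeper_knob (a point): wooden knob on the keeper bar, upright: 14 mm thick along the case's x, 24 mm along its y, from 22 to 58 mm above the bench; this point is in it, 42 mm up. It moves with the bar
- bench_block: bystander, not to be disturbed: steel bench block 50 x 50 x 26 mm
- ball_vise: bystander, not to be disturbed: round steel engraver's ball vise, 116 mm wide, 100 mm high
- washer_a: bystander, not to be disturbed: thick steel ring 60 mm across, 18 mm high
- washer_b: bystander, not to be disturbed: thick steel ring 60 mm across, 18 mm high
- setter: bystander, not to be disturbed: screwdriver-like stone setter lying on the bench
- oil: bystander, not to be disturbed: small amber jar, 44 mm wide, 90 mm high
- dish: bystander, not to be disturbed: heavy stone dish 90 mm wide, 45 mm high
Things that resemble listed ones, but are neither listed nor needed, are in the scene too. There is more than one size of the plate; the job needs the smallest.

How it is judged:
By the outcome, as a careful person would: the job done as asked, in the order asked, and still so for the second after the job is handed in, with the robot touching nothing.
Of punch0, punch1, punch2, punch3 only 3 to 4 are there at a start; the rules pass over those that are not, and their reading is None.
At some moment in a run one of punch0, punch1, punch2, punch3, plate may be knocked a few centimetres aside while the robot is not near it.
It also fails if it takes over 208 s, if anything falls off the work surface, if the arm or the gripper's body presses on something with over 40 N, if the wrist force passes 120 N, or if a joint passes its speed limit or range.

## Working session

There is one attempt and no reset: what is moved stays moved. The work goes in short steps, Python scripts to look and compute and a tool call to move; the robot and the scene stay as the last step left them, time stands still between calls to the robot, and variables do not carry over. Pictures are saved under pics/ and viewed, about 12 in all and at most 16, crops included, and the job is handed in when it is done.

Besides the shell and the picture viewer there is one more tool, called as a command line: name --argument value ..., lists and objects as JSON in quotes. carry_out: Moves the arm, as the interface text tells. Its arguments: {"type":"object","properties":{"motion":{"type":"array","items":{"type":"array"}},"newtons":{"type":"number"}},"required":["motion"]}

```bash
mkdir -p pics
cat > h.py <<'E'
import numpy as np, cv2
from station import manip, eyes, job
def shot(n,f,crop=None,scale=1):
    m=eyes.camera_model(n); im=eyes.grab_frame(n)
    np.savez('pics/'+f+'.npz',im=im,**{k:np.array(m[k]) for k in m})
    save(im,f,crop,scale); return im,m
def save(im,f,crop=None,scale=1):
    if crop: im=im[crop[1]:crop[3],crop[0]:crop[2]]
    im=cv2.resize(im,None,fx=scale,fy=scale,interpolation=cv2.INTER_CUBIC)
    cv2.imwrite('pics/'+f+'.png',im[:,:,::-1])
def K(m): return np.array([[m['fx'],0,m['cx']],[0,m['fy'],m['cy']],[0,0,1.]])
def world(m,px,z):
    px=np.array(px,float).reshape(-1,1,2)
    n=cv2.undistortPoints(px,K(m),np.array(m['D'],float)).reshape(-1,2)
    R=np.array(m['R']);t=np.array(m['t']);C=-R.T@t
    d=np.c_[n,np.ones(len(n))]@R
    z=np.broadcast_to(z,len(n))
    return C+d*((z-C[2])/d[:,2])[:,None]
def pix(m,X):
    return cv2.projectPoints(np.array(X,float).reshape(-1,3),cv2.Rodrigues(np.array(m['R'],float))[0],np.array(m['t'],float),K(m),np.array(m['D'],float))[0].reshape(-1,2)
def load(f):
    d=np.load('pics/'+f+'.npz'); return d['im'],{k:d[k] for k in d if k!='im'}
E
python3 - <<'E'
from h import *
np.set_printoptions(precision=4,suppress=True)
im,m=shot('top','top0',scale=1.42)
im2,m2=shot('scene','scene0',scale=1.42)
for q in(m,m2): print(q['fx'],-np.array(q['R']).T@q['t'],np.array(q['R']).tolist())
mw=eyes.camera_model('wrist'); s=manip.get_state(); print(s)
R=np.array(s['orientation']);Rc=np.array(mw['R']);C=-Rc.T@mw['t']
print(mw['fx'],Rc@R,R.T@(C-np.array(s['tcp_pos'])))
E
```

```text
470.1663212804213 [0.4289 0.038  1.3926] [[-0.02889954648269514, -0.9995667784714652, 0.0055741895618429595], [-0.9952280699458237, 0.028253271932114226, -0.09339615311692595], [0.09319820279922146, -0.008246696387452625, -0.9956134224656115]]
540.7563985729655 [0.9288 0.6727 1.2064] [[-0.8622968591291903, 0.5063662284594249, 0.006113052568980687], [0.425224060988612, 0.7305689517193896, -0.5342784898720755], [-0.2750065902706455, -0.4581072466785586, -0.8452864164579388]]
{'time_s': 0.1, 'joint_pos': array([66.1415, 17.2152, 87.1765, -0.0004, 75.6688, -3.8152]), 'joint_vel': array([ 0.053 , -0.1109, -0.2092, -0.0163, -0.0351,  0.1285]), 'joint_torque': array([  0.0004, -54.4378, -36.2375,  -0.    ,   0.0031,   0.    ]), 'tcp_pos': array([0.1885, 0.5167, 0.4042]), 'orientation': array([[ 0.3427,  0.9394, -0.0004],
       [ 0.9394, -0.3427, -0.001 ],
       [-0.0011, -0.0001, -1.    ]]), 'contact_force': array([ 0.7495, -0.2079,  0.482 ]), 'ft_torque': array([ 0.0668,  0.0013, -0.0038]), 'width': 1.0058774369687642}
376.19826609105394 [[ 1.      0.0004 -0.0008]
 [-0.0006  0.9469 -0.3215]
 [ 0.0006  0.3215  0.9469]] [-0.0001 -0.0815  0.0299]
```

View pics/top0.png

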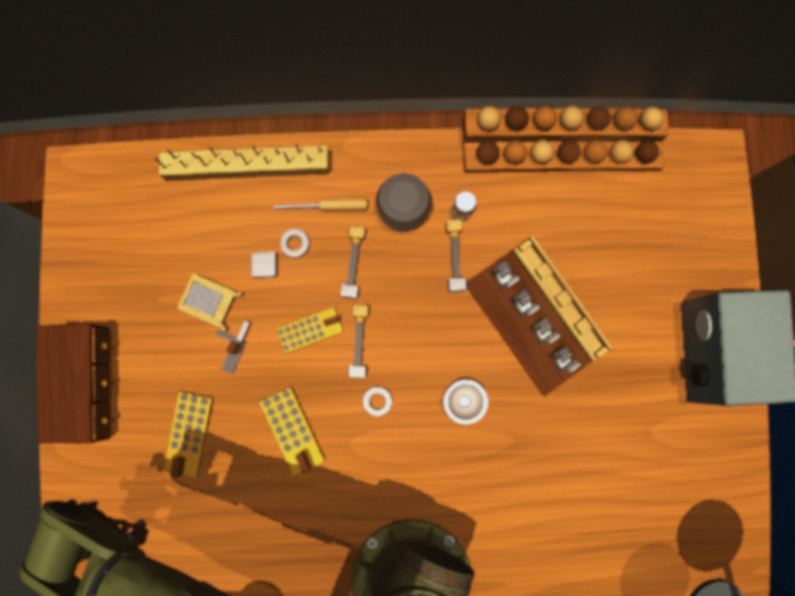

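View pics/scene0.png

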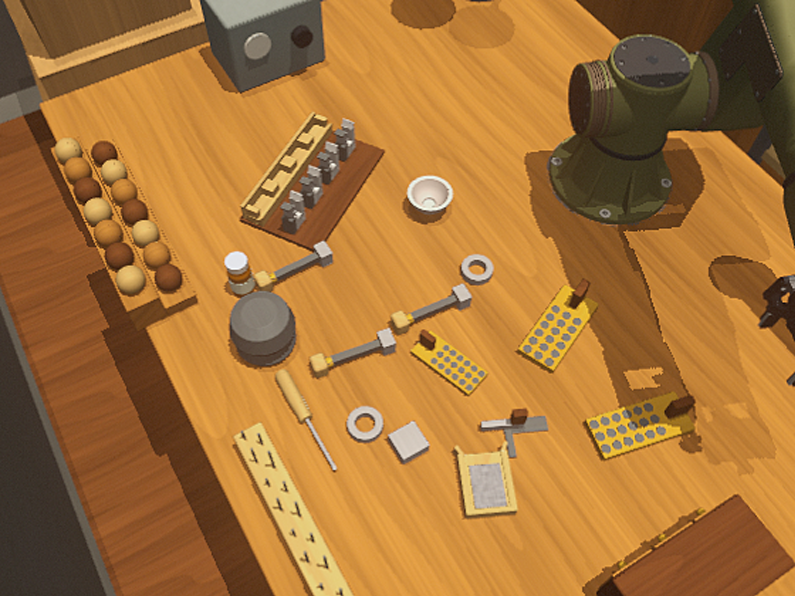

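The top view (795-wide scale) shows three punches with steel heads at (349,291), (457,285) and (357,372) and butts above them. The candidate plates are at (310,330), (188,433) and (293,428). The first looks smallest. The case is at (208,300), the keeper at (236,345) and the rack at (540,315). The left box and the yellow tool strip are decoys. Next I'll take close crops.

Run:
```python
from h import *
im,m=load('top0')
save(im,'c1',(115,150,350,330),3.3)
save(im,'c2',(320,160,440,285),4.7)
```

```text
(no output)
```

View pics/c1.png

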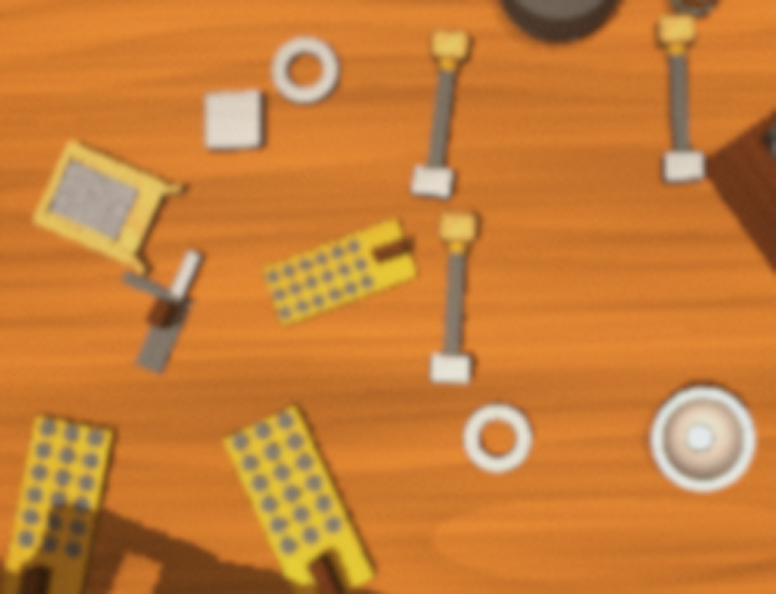

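View pics/c2.png

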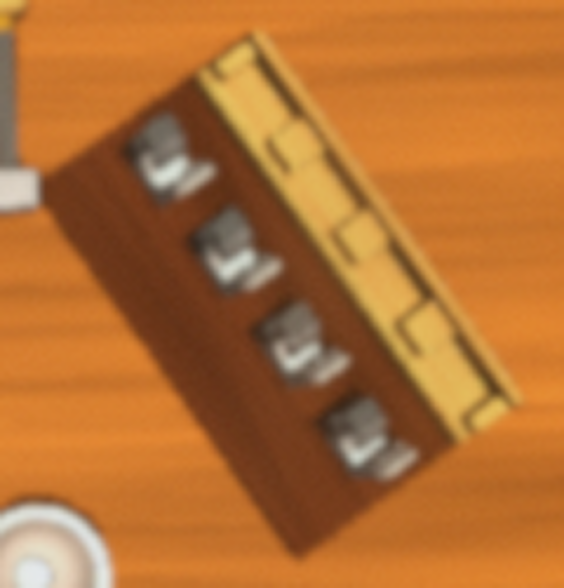

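Run:
```python
from h import *
np.set_printoptions(precision=4,suppress=True)
im,m=load('top0')
o=lambda x0,y0,s,p:[[x0+(a+.5)/s-.5,y0+(b+.5)/s-.5] for a,b in p]
A=lambda p,z:world(m,o(115,150,3.3,p),z)
for n,h,b in(('A',(433,181),(450,44)),('B',(684,166),(677,28)),('C',(451,368),(459,228))):
    w=A([h,b],.034);d=w[0]-w[1];L=np.linalg.norm(d);print(n,'L',L,'ang',np.degrees(np.arctan2(d[1],d[0])),'org',(w[0]-d/L*.033)[:2])
for n,c in(('s',[(264,268),(284,325),(417,275),(400,218)]),('l',[(224,439),(297,404),(377,576),(300,588)])):
    w=A(c,.012);print('plate',n,[np.linalg.norm(w[i]-w[(i+1)%4]) for i in range(4)],w.mean(0));v=(w[0]+w[1]-w[2]-w[3]);print(np.degrees(np.arctan2(v[1],v[0])))
w=A([(36,222),(72,141)],.022);print('case back',w,np.linalg.norm(w[0]-w[1]))
w=A([(129,262),(167,185)],.022);print('case mouth',w,np.linalg.norm(w[0]-w[1]))
w=A([(150,372),(200,255)],.022);print('keeper',w); print('knob',A([(166,313)],.058))
w=world(m,o(320,160,4.7,[(42,182),(300,558)]),.01);d=w[0]-w[1];L=np.linalg.norm(d);y=d/L;x=np.array([y[1],-y[0],0]);print('rack',L,'ang x',np.degrees(np.arctan2(x[1],x[0])),'org',w.mean(0)+.088*x)
```

```text
A L 0.12387951880086343 ang 171.7183398560932 org [0.6302 0.104 ]
B L 0.12459990985988663 ang -179.45955727816954 org [ 0.6377 -0.1131]
C L 0.12294668600355126 ang 175.28336723546198 org [0.4657 0.0942]
plate s [np.float64(0.05421360443488913), np.float64(0.12679586590222292), np.float64(0.053371434546001996), np.float64(0.129757382310487)] [0.5214 0.1939 0.012 ]
108.84300135248819
plate l [np.float64(0.07237898758498656), np.float64(0.16775136203876373), np.float64(0.06922377627131045), np.float64(0.14817169839202712)] [0.318  0.2356 0.012 ]
24.772440043948194
case back [[0.5726 0.4688 0.022 ]
 [0.6452 0.4356 0.022 ]] 0.07983612015847107
case mouth [[0.5343 0.3834 0.022 ]
 [0.6025 0.3483 0.022 ]] 0.07670333188829435
keeper [[0.4358 0.3653 0.022 ]
 [0.5388 0.3189 0.022 ]]
knob [[0.4863 0.342  0.058 ]]
rack 0.2872518665206095 ang x -57.51585528170223 org [ 0.5383 -0.2874  0.01  ]
```

The small plate measures 130 x 54 mm and the other one I measured about 165 x 72 mm, so the plate at (310,330) is the right one. All three punch lengths come out near 125 mm and the rack at 287 mm, which agrees with the given sizes. Next I'll move over the punches and take wrist views.

carry_out --motion '[[[0.26,-0.31,0.02],[0,0,-0.5],85],[[0.26,-0.31,0.02],[0,0,-0.5],85],[[0.26,-0.31,0.02],[0,0,-0.5],85],[[0.26,-0.31,0.02],[0,0,-0.5],85],[[0.26,-0.31,0.02],[0,0,-0.5],85],[[0.26,-0.31,0.02],[0,0,-0.5],85],[[0.26,-0.31,0.02],[0,0,-0.5],85],[[0.26,-0.31,0.02],[0,0,-0.5],85]]'

```text
time_s: 0.9
tcp_pos: [0.398, 0.2666, 0.4206]
orientation: [[0.986, 0.165, -0.0], [0.165, -0.986, -0.0], [-0.0, 0.0, -1.0]]
contact_force: [-0.1, 0.7, 0.1]
width: 0.994
```

carry_out --motion '[[[0.26,-0.31,0.02],[0,0,-0.5],85],[[0.26,-0.31,0.02],[0,0,-0.5],85],[[0.26,-0.31,0.02],[0,0,-0.5],85],[[0.26,-0.31,0.02],[0,0,-0.5],85],[[0.26,-0.31,0.02],[0,0,-0.5],85],[[0.26,-0.31,0.02],[0,0,-0.5],85],[[0.26,-0.31,0.02],[0,0,-0.5],85],[[0.26,-0.31,0.02],[0,0,-0.5],85]]'

```text
time_s: 1.7
tcp_pos: [0.6058, 0.019, 0.4356]
orientation: [[0.638, -0.77, -0.001], [-0.77, -0.638, -0.0], [-0.001, 0.001, -1.0]]
contact_force: [-0.8, 1.1, -0.6]
width: 0.994
```

carry_out --motion '[[[0,0,0],[0,0,-0.4],85],[[0,0,0],[0,0,-0.4],85],[[0,0,0],[0,0,-0.4],85],[[0,0,0],[0,0,-0.4],85],[[0,0,0],[0,0,-0.4],85],[[0,0,0],[0,0,-0.4],85],[[0,0,0],[0,0,-0.4],85],[[0,0,0],[0,0,-0.4],85]]'

```text
time_s: 2.5
tcp_pos: [0.6043, 0.0216, 0.4366]
orientation: [[-0.134, -0.991, -0.0], [-0.991, 0.134, 0.0], [-0.0, 0.0, -1.0]]
contact_force: [0.0, 1.0, 0.1]
width: 1.0
```

Run:
```python
from h import *
np.set_printoptions(precision=4,suppress=True)
s=manip.get_state();print(s['time_s'],s['tcp_pos'],s['orientation'][:,0],s['joint_pos'])
im,m=shot('wrist','w1',scale=1.42)
```

```text
2.5 [0.6043 0.0216 0.4366] [-0.1343 -0.9909 -0.0001] [-1.4208 23.0768 75.0156  0.0059 81.9248 96.2975]
```

View pics/w1.png

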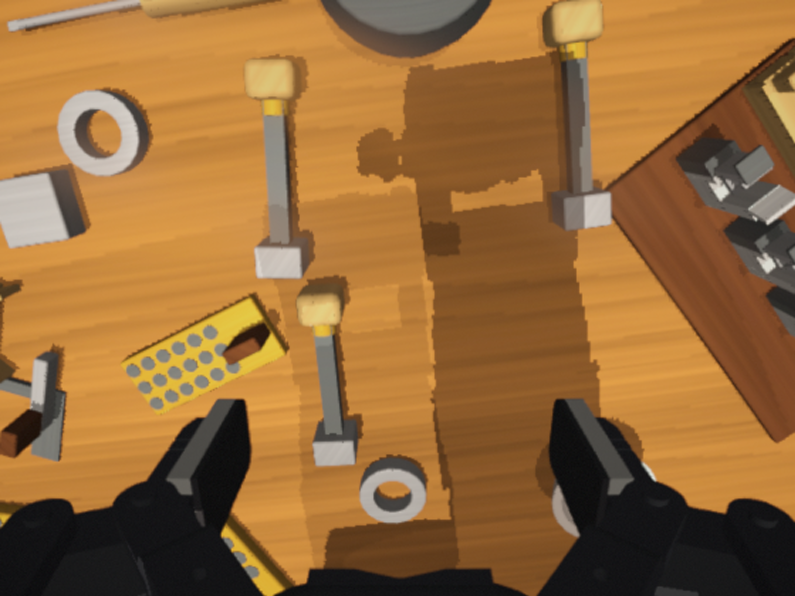

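The wrist picture shows punch A (head at 280,260), punch B (582,208) and punch C (335,445). The rack is on the right and the small plate is at (205,350). Next I'll overlay wireframes at the estimated poses to refine them.

```bash
cat >> h.py <<'E'
def punch(o,a):
    a=np.radians(a);R=np.array([[np.cos(a),-np.sin(a),0],[np.sin(a),np.cos(a),0],[0,0,1]])
    P=[]
    for x0,x1,h in((.021,.045,.017),(-.079,.021,.007),(-.105,-.079,.017)):
        P.append([[x,y,h] for x,y in((x0,-h),(x1,-h),(x1,h),(x0,h))])
    return [(np.array(p)@R.T+[o[0],o[1],o[2] if len(o)>2 else .017]) for p in P]
def draw(im,m,polys,s,col=(0,255,0)):
    v=cv2.resize(im,None,fx=s,fy=s,interpolation=cv2.INTER_CUBIC)
    for p in polys:
        q=(pix(m,p)+.5)*s-.5
        cv2.polylines(v,[np.round(q*8).astype(np.int32)],True,col,1,cv2.LINE_AA,3)
    return v
def rackpolys(o,a):
    a=np.radians(a);R=np.array([[np.cos(a),-np.sin(a),0],[np.sin(a),np.cos(a),0],[0,0,1]])
    P=[[[x,y,.01] for x,y in((-.088,-.145),(.088,-.145),(.088,.145),(-.088,.145))]]
    for i in range(4):
        y=-.105+.07*i
        P.append([[x,yy,.083] for x,yy in((-.031,y-.0085),(-.007,y-.0085),(-.007,y+.0085),(-.031,y+.0085))])
        P.append([[x,yy,.048] for x,yy in((.037,y-.022),(.071,y-.022),(.071,y+.022),(.037,y+.022))])
    return [np.array(p)@R.T+[o[0],o[1],0] for p in P]
E
python3 - <<'E'
from h import *
im,m=load('w1')
P=punch((.6302,.104),171.7)+punch((.6377,-.1131),-179.5)+punch((.4657,.0942),175.3)
v=draw(im,m,P,3)
v=np.hstack([v[100:1000,450:1000],v[0:900,1120:1320]])
cv2.imwrite('pics/o1.png',cv2.resize(v,(int(v.shape[1]/1.5),600),interpolation=cv2.INTER_AREA)[:,:,::-1])
E
```

```text
(no output)
```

View pics/o1.png

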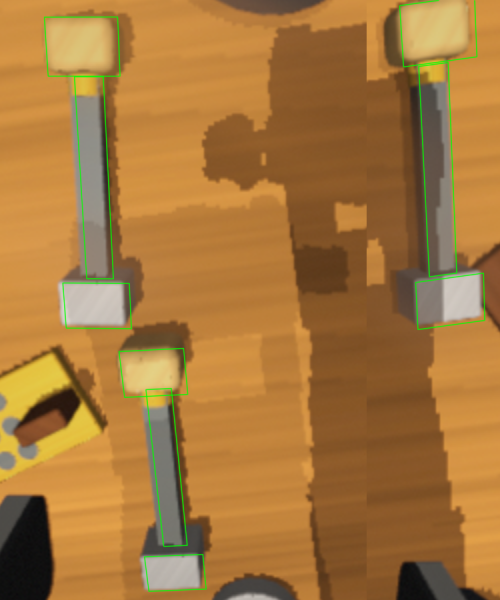

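The overlays agree with the picture to about 1–2 mm. I'll refine the rack the same way from a view above it.

carry_out --motion '[[[-0.06,-0.36,0.02],[0,0,0],85],[[-0.06,-0.36,0.02],[0,0,0],85],[[-0.06,-0.36,0.02],[0,0,0],85],[[-0.06,-0.36,0.02],[0,0,0],85],[[-0.06,-0.36,0.02],[0,0,0],85],[[-0.06,-0.36,0.02],[0,0,0],85],[[-0.06,-0.36,0.02],[0,0,0],85],[[-0.06,-0.36,0.02],[0,0,0],85]]'

```text
time_s: 3.35
tcp_pos: [0.5563, -0.2677, 0.4524]
orientation: [[-0.139, -0.99, -0.0], [-0.99, 0.139, 0.0], [-0.0, 0.0, -1.0]]
contact_force: [-0.0, 0.9, 0.1]
width: 0.995
```

Run:
```python
from h import *
np.set_printoptions(precision=4,suppress=True)
s=manip.get_state();print(s['time_s'],s['tcp_pos'],s['orientation'][:,0],s['joint_pos'])
im,m=shot('wrist','w2')
v=draw(im,m,rackpolys((.5383,-.2874),-57.5)+punch((.6385,-.112),-179.5),1.9)
cv2.imwrite('pics/o2.png',v[:600,150:950,::-1])
```

```text
3.35 [ 0.5563 -0.2677  0.4524] [-0.1391 -0.9903 -0.0003] [-29.0975  24.3443  71.1903   0.0123  84.4886  68.8973]
```

View pics/o2.png

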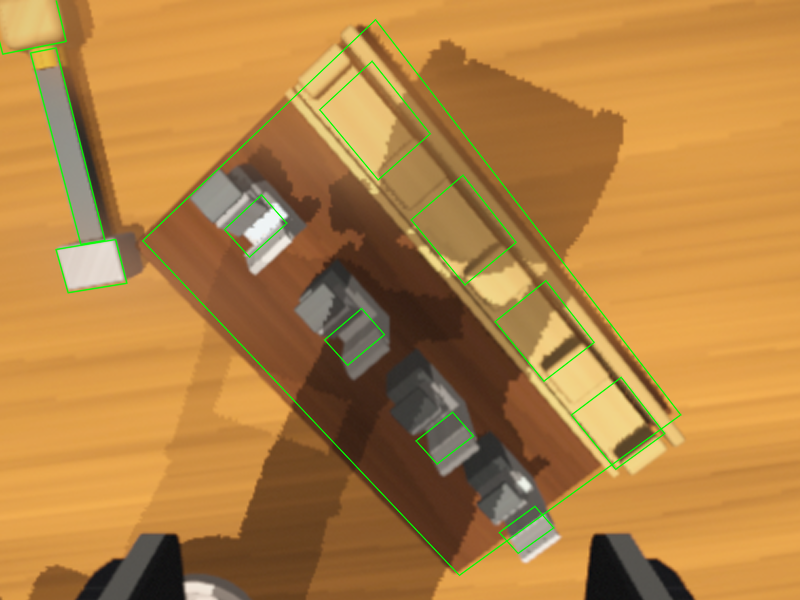

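The rack outline fits within about 1 mm. I'll grasp punch B first, with the jaws partly open so the fingers clear the rack base.

carry_out --motion '[[[0.103,0.194,-0.19],[0,0,0.071],40],[[0.103,0.194,-0.19],[0,0,0.071],40],[[0.103,0.194,-0.19],[0,0,0.071],40],[[0.103,0.194,-0.19],[0,0,0.071],40],[[0.103,0.194,-0.19],[0,0,0.071],40],[[0.103,0.194,-0.19],[0,0,0.071],40],[[0.103,0.194,-0.19],[0,0,0.071],40],[[0.103,0.194,-0.19],[0,0,0.071],40]]'

```text
time_s: 4.2
tcp_pos: [0.6388, -0.1122, 0.302]
orientation: [[0.009, -1.0, 0.002], [-1.0, -0.009, -0.0], [0.001, -0.002, -1.0]]
contact_force: [0.6, -1.1, 0.5]
width: 0.466
```

Run:
```python
from h import *
np.set_printoptions(precision=4,suppress=True)
s=manip.get_state();print(s['time_s'],s['tcp_pos'],s['orientation'][:,0],s['joint_pos'],s['width'])
im,m=shot('wrist','w3')
v=draw(im,m,punch((.6385,-.112),-179.5),1.42)
cv2.imwrite('pics/o3.png',v[:,:,::-1])
```

```text
4.2 [ 0.6388 -0.1122  0.302 ] [ 0.009  -1.      0.0005] [-13.1945  34.9233  75.655   -0.0051  69.3184  76.2933] 0.4664962195815549
```

View pics/o3.png

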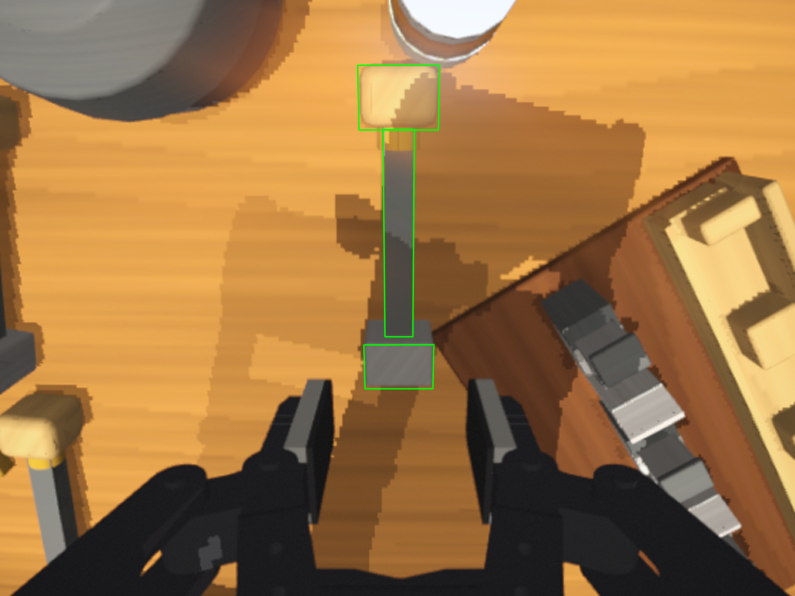

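Punch B matches the overlay closely, with the jaws straddling its shank line. I'll descend and grip.

carry_out --motion '[[[0,0,-0.06],[0,0,0],40],[[0,0,-0.12],[0,0,0],40],[[0,0,-0.145],[0,0,0],40],[[0,0,-0.155],[0,0,0],40],[[0,0,-0.155],[0,0,0],40],[[0,0,-0.155],[0,0,0],40]]'

```text
time_s: 4.85
tcp_pos: [0.6393, -0.1125, 0.1787]
orientation: [[0.008, -1.0, 0.003], [-1.0, -0.008, -0.001], [0.001, -0.003, -1.0]]
contact_force: [-0.5, 0.2, 0.3]
width: 0.467
```

carry_out --motion '[[[0,0,0],[0,0,0],5],[[0,0,0],[0,0,0],5],[[0,0,0],[0,0,0],5],[[0,0,0],[0,0,0],5],[[0,0,0],[0,0,0],5],[[0,0,0],[0,0,0],5],[[0,0,0],[0,0,0],5],[[0,0,0],[0,0,0],5]]' --newtons 70

```text
time_s: 5.65
tcp_pos: [0.6393, -0.1119, 0.1784]
orientation: [[0.008, -1.0, 0.002], [-1.0, -0.008, -0.0], [0.0, -0.002, -1.0]]
contact_force: [-3.3, 2.8, 7.7]
width: 0.141
```

carry_out --motion '[[[0,0,0.03],[0,0,0],5],[[0,0,0.06],[0,0,0],5],[[0,0,0.09],[0,0,0],5],[[0,0,0.12],[0,0,0],5],[[0,0,0.15],[0,0,0],5],[[0,0,0.18],[0,0,0],5],[[0,0,0.21],[0,0,0],5]]'

```text
time_s: 6.35
tcp_pos: [0.6386, -0.112, 0.3457]
orientation: [[0.008, -1.0, -0.0], [-1.0, -0.008, 0.0], [-0.0, 0.0, -1.0]]
contact_force: [-0.1, 0.1, -5.9]
width: 0.142
```

carry_out --motion '[[[0,-0.02,0],[0,0,0.064],5],[[0,-0.04,0],[0,0,0.127],5],[[0,-0.06,0],[0,0,0.19],5],[[0,-0.08,0],[0,0,0.254],5],[[0,-0.1,0],[0,0,0.318],5],[[0,-0.12,0],[0,0,0.381],5],[[0,-0.14,0],[0,0,0.445],5],[[0,-0.17,0],[0,0,0.508],5]]'

```text
time_s: 7.15
tcp_pos: [0.6389, -0.2481, 0.3447]
orientation: [[0.881, -0.472, -0.0], [-0.472, -0.881, 0.0], [-0.001, -0.0, -1.0]]
contact_force: [0.7, 0.0, -4.6]
width: 0.148
```

carry_out --motion '[[[0,0,0],[0,0,0.064],5],[[0,0,0],[0,0,0.127],5],[[0,0,0],[0,0,0.19],5],[[0,0,0],[0,0,0.254],5],[[0,0,0],[0,0,0.318],5],[[0,0,0],[0,0,0.381],5],[[0,0,0],[0,0,0.445],5],[[0,0,0],[0,0,0.508],5]]'

```text
time_s: 7.95
tcp_pos: [0.6388, -0.248, 0.3446]
orientation: [[0.841, 0.541, -0.001], [0.541, -0.841, 0.0], [-0.0, -0.0, -1.0]]
contact_force: [0.3, 0.2, -4.5]
width: 0.144
```

carry_out --motion '[[[0,0,-0.03],[0,0,0],5],[[0,0,-0.06],[0,0,0],5],[[0,0,-0.06],[0,0,0],5],[[0,0,-0.06],[0,0,0],5]]'

```text
time_s: 8.35
tcp_pos: [0.6389, -0.2481, 0.2972]
orientation: [[0.844, 0.536, -0.0], [0.536, -0.844, 0.0], [-0.0, -0.0, -1.0]]
contact_force: [-0.3, 0.4, -3.7]
width: 0.147
```

Run:
```python
from h import *
np.set_printoptions(precision=4,suppress=True)
s=manip.get_state();print(s['time_s'],s['tcp_pos'],s['orientation'],s['width'],s['contact_force'],s['ft_torque'])
im,m=shot('wrist','w4')
t=s['tcp_pos']
v=draw(im,m,rackpolys((.5383,-.2874),-57.5)+punch((t[0],t[1],t[2]-.1614),-57.5),1.42)
cv2.imwrite('pics/o4.png',v[:,:,::-1])
```

```text
8.35 [ 0.6389 -0.2481  0.2972] [[ 0.8443  0.5358 -0.0003]
 [ 0.5358 -0.8443  0.0001]
 [-0.0002 -0.0002 -1.    ]] 0.14742763585103127 [-0.2525  0.378  -3.6775] [-0.0312  0.0219 -0.0143]
```

View pics/o4.png

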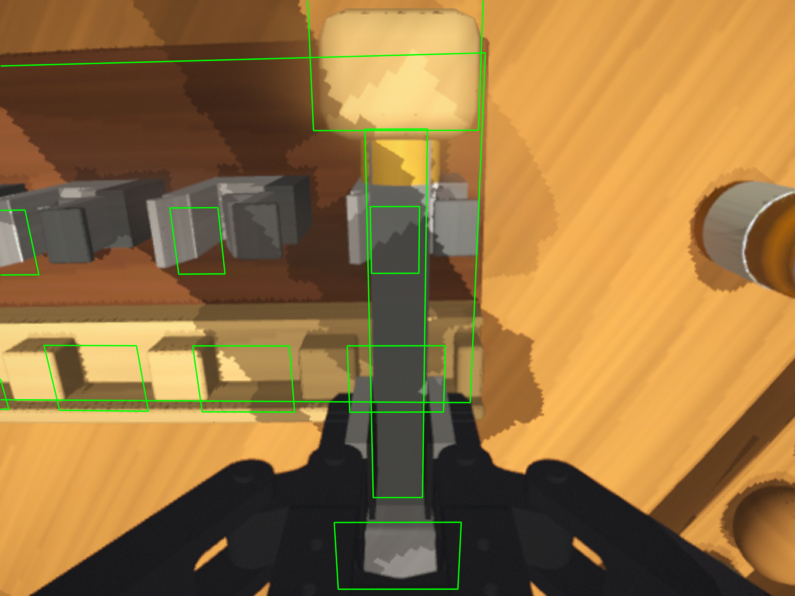

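Run:
```python
from h import *
np.set_printoptions(precision=1,suppress=True)
im,m=load('w4'); a=np.radians(-57.5);x=np.array([np.cos(a),np.sin(a),0]);y=np.array([-x[1],x[0],0]);z=np.array([0,0,1.])
o=np.array([.6389,-.2481,.1358])
for th in(0,2,4,6,8):
    c,s=np.cos(np.radians(th)),np.sin(np.radians(th)); X=c*x+s*z;Z=-s*x+c*z   # th>0 head up
    P=[o+u*X+w*y+h*Z for u,w,h in((-.105,.017,.017),(-.105,-.017,.017),(-.079,.017,.017),(-.079,-.017,.017),(-.079,.007,.007),(-.079,-.007,.007),(.021,.007,.007),(.021,.017,.017))]
    print(th,(pix(m,P)*1.42).round().astype(int).tolist())
```

```text
0 [[483, -10], [306, -9], [478, 129], [313, 130], [427, 128], [364, 128], [422, 497], [460, 521]]
2 [[480, -8], [309, -8], [476, 126], [315, 127], [426, 127], [365, 127], [422, 498], [461, 522]]
4 [[477, -7], [312, -6], [474, 124], [316, 124], [426, 126], [366, 126], [422, 499], [461, 522]]
6 [[475, -4], [315, -4], [473, 122], [318, 122], [425, 126], [366, 126], [422, 499], [462, 521]]
8 [[473, -1], [317, -1], [471, 121], [320, 121], [424, 126], [367, 126], [422, 500], [462, 521]]
```

The punch hangs level and sits about 1.5 mm too far towards +y relative to the notch. I'll correct that and press down in steps.

carry_out --motion '[[[-0.002,0,-0.025],[0,0,0],5],[[-0.002,0,-0.05],[0,0,0],5],[[-0.002,0,-0.065],[0,0,0],5],[[-0.002,0,-0.075],[0,0,0],5],[[-0.002,0,-0.08],[0,0,0],5]]'

```text
time_s: 8.9
tcp_pos: [0.6377, -0.2482, 0.2339]
orientation: [[0.844, 0.536, 0.002], [0.536, -0.844, -0.001], [0.002, 0.002, -1.0]]
contact_force: [0.0, -0.0, 3.0]
width: 0.144
```

carry_out --motion '[[[0,0,-0.006],[0,0,0],5],[[0,0,-0.012],[0,0,0],5],[[0,0,-0.018],[0,0,0],5]]'

```text
time_s: 9.2
tcp_pos: [0.6379, -0.2478, 0.2215]
orientation: [[0.844, 0.536, 0.003], [0.536, -0.844, -0.001], [0.002, 0.003, -1.0]]
contact_force: [-10.2, 9.2, 21.1]
width: 0.144
```

carry_out --motion '[[[0,0,-0.004],[0,0,0],5],[[0,0,-0.008],[0,0,0],5],[[0,0,-0.012],[0,0,0],5],[[0,0,-0.012],[0,0,0],5]]'

```text
time_s: 9.6
tcp_pos: [0.6379, -0.2475, 0.2164]
orientation: [[0.844, 0.537, 0.003], [0.537, -0.844, -0.001], [0.002, 0.003, -1.0]]
contact_force: [-32.7, 19.4, 59.8]
width: 0.145
```

The force is 60 N with a strong component towards the butt end, so something is touching. I'll back off slightly and look.

carry_out --motion '[[[0,0,0.01],[0,0,0],5],[[0,0,0.01],[0,0,0],5]]'

```text
time_s: 9.8
tcp_pos: [0.6376, -0.2479, 0.2182]
orientation: [[0.844, 0.536, 0.002], [0.536, -0.844, -0.001], [0.002, 0.002, -1.0]]
contact_force: [2.0, 4.5, 5.1]
width: 0.148
```

Run:
```python
from h import *
np.set_printoptions(precision=4,suppress=True)
s=manip.get_state();print(s['time_s'],s['tcp_pos'],s['orientation'],s['width'],s['contact_force'],s['ft_torque'])
im,m=shot('wrist','w5'); im2,m2=shot('scene','s5')
t=s['tcp_pos']
P=rackpolys((.5383,-.2874),-57.5)+punch((t[0],t[1],t[2]-.1614),-57.5)
v=draw(im,m,P,1.0)
v2=draw(im2,m2,rackpolys((.5383,-.2874),-57.5),4)
q=pix(m2,[t-[0,0,.16]])[0]*4;x,y=q.astype(int);print(x,y)
a=v2[max(0,y-210):max(0,y-210)+420,max(0,x-200):max(0,x-200)+240+0]
b=v2[max(0,y-210):max(0,y-210)+420,max(0,x-120):max(0,x-120)+240]
cv2.imwrite('pics/o5.png',np.hstack([v,b])[:,:,::-1])
```

```text
9.8 [ 0.6376 -0.2479  0.2182] [[ 0.8442  0.536   0.0025]
 [ 0.536  -0.8442 -0.0006]
 [ 0.0017  0.0019 -1.    ]] 0.1481607848312353 [1.9521 4.508  5.083 ] [ 0.7488 -0.2441 -0.04  ]
769 557
```

View pics/o5.png

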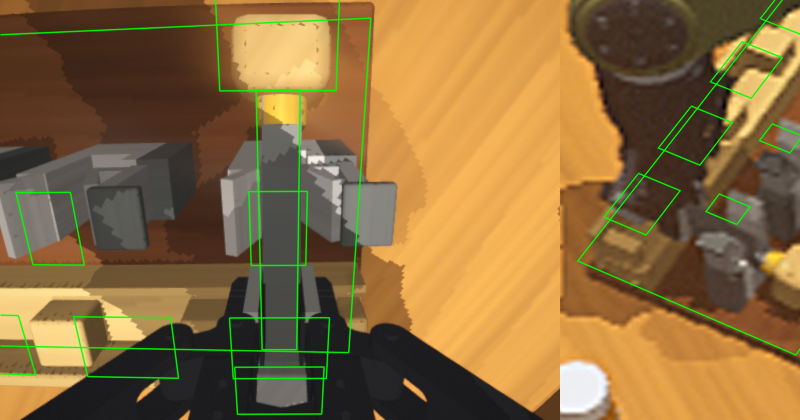

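Run:
```python
from h import *
np.set_printoptions(precision=4,suppress=True)
a=np.radians(-57.5);X=np.array([np.cos(a),np.sin(a)]);Y=np.array([-X[1],X[0]]);o=np.array([.5383,-.2874])
def rk(w): d=w[:,:2]-o; return np.c_[d@X,d@Y]*1000
f=lambda n,s,p,z,ox=0,oy=0: rk(world(load(n)[1],[((a+ox+.5)/s-.5,(b+oy+.5)/s-.5) for a,b in p],z))
print('w2 base edge',f('w2',1.9,[(143,240),(458,573)],.01,150))
print('w4 base edge',f('w4',1.42,[(0,52),(484,40)],.01))
print('w5 base edge',f('w5',1,[(0,12),(372,3)],.01))
print('w3 base edge',f('w3',1.42,[(437,333),(735,158)],.01))
print('w2 lip z34',f('w2',1.9,[(292,97),(612,470)],.034,150))
print('w4 lip z34',f('w4',1.42,[(0,320),(300,310)],.034))
print('w5 lip z34',f('w5',1,[(0,268),(210,265)],.034))
for n in('w1','w2','w3','w4','w5'):
    m=load(n)[1];print(n,-m['R'].T@m['t'],np.degrees(np.arctan2(m['R'][0,1],m['R'][0,0])))
im=load('w5')[0];im4=load('w4')[0]
c=lambda i,x,y,s:cv2.resize(i[y:y+200,x:x+270],None,fx=s,fy=s,interpolation=cv2.INTER_CUBIC)
cv2.imwrite('pics/o6.png',np.vstack([c(im,150,0,1.48),c(im4,150,0,1.48)])[:,:,::-1])
```

```text
w2 base edge [[ -87.5526  144.8154]
 [ -87.5383 -143.4389]]
w4 base edge [[-92.0616 -76.2948]
 [-93.1461 144.4039]]
w5 base edge [[-92.9962 -18.2839]
 [-93.8102 145.3413]]
w3 base edge [[-90.0366 146.673 ]
 [ 80.8046 148.2409]]
w2 lip z34 [[  30.0434  141.8004]
 [  34.728  -134.4441]]
w4 lip z34 [[ 30.2323 -86.823 ]
 [ 25.203   60.2808]]
w5 lip z34 [[ 20.6206 -27.2858]
 [ 18.4295  73.4417]]
w1 [0.6873 0.0101 0.4066] -97.74545008649908
w2 [ 0.6393 -0.2797  0.4225] -98.02286516987438
w3 [ 0.7227 -0.1119  0.2723] -89.51006672121785
w4 [ 0.5957 -0.1787  0.2673] 32.37282234281476
w5 [ 0.5945 -0.1785  0.1882] 32.38732840331389
```

By the wrist camera, the rack sits about 5 mm nearer the butt relative to the held punch than I assumed, so the head was riding on the board. I'll shift 5 mm towards the butt and press again with a lighter grip.

carry_out --motion '[[[-0.0017,0.0026,0.002],[0,0,0],5],[[-0.0034,0.0053,0.002],[0,0,0],5],[[-0.0034,0.0053,0.002],[0,0,0],5]]' --newtons 40

```text
time_s: 10.2
tcp_pos: [0.635, -0.2441, 0.2183]
orientation: [[0.844, 0.536, 0.003], [0.536, -0.844, -0.001], [0.002, 0.003, -1.0]]
contact_force: [9.0, -2.2, -2.7]
width: 0.149
```

carry_out --motion '[[[0,0,-0.003],[0,0,0],5],[[0,0,-0.006],[0,0,0],5],[[0,0,-0.009],[0,0,0],5]]' --newtons 25

```text
time_s: 10.5
tcp_pos: [0.6352, -0.2442, 0.2122]
orientation: [[0.844, 0.536, 0.003], [0.536, -0.844, -0.001], [0.002, 0.003, -1.0]]
contact_force: [1.8, -1.7, 12.0]
width: 0.146
```

carry_out --motion '[[[0,0,-0.003],[0,0,0],5],[[0,0,-0.006],[0,0,0],5],[[0,0,-0.006],[0,0,0],5]]'

```text
time_s: 10.8
tcp_pos: [0.6352, -0.2446, 0.2075]
orientation: [[0.845, 0.535, 0.004], [0.535, -0.845, -0.002], [0.002, 0.004, -1.0]]
contact_force: [6.6, -3.1, 7.3]
width: 0.144
```

Run:
```python
from h import *
np.set_printoptions(precision=4,suppress=True)
s=manip.get_state();print(s['time_s'],s['tcp_pos'],s['width'],s['contact_force'],s['ft_torque'])
im,m=shot('wrist','w7')
t=s['tcp_pos']
v=draw(im,m,rackpolys((.5383-.0027,-.2874+.0042),-57.5)+punch((t[0],t[1],.045),-57.5),1.42)
cv2.imwrite('pics/o7.png',v[:,:,::-1])
```

```text
10.8 [ 0.6352 -0.2446  0.2075] 0.14424002472410577 [ 6.587  -3.1235  7.2531] [-0.0062 -0.6494 -0.0844]
```

View pics/o7.png

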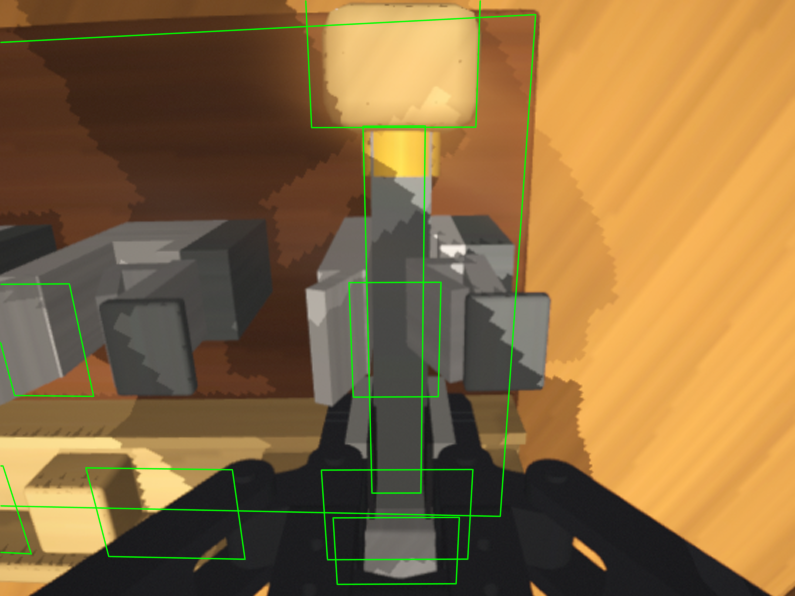

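The latch lip now lies over the shank and the punch is level in slot 3. I'll press once more, release, lift, and check by pressing with closed fingertips.

carry_out --motion '[[[0,0,-0.003],[0,0,0],5],[[0,0,-0.003],[0,0,0],5]]'

```text
time_s: 11.05
tcp_pos: [0.6353, -0.2447, 0.2054]
orientation: [[0.845, 0.535, 0.005], [0.535, -0.845, -0.002], [0.003, 0.004, -1.0]]
contact_force: [6.7, -3.8, 9.1]
width: 0.145
```

carry_out --motion '[[[0,0,0],[0,0,0],34],[[0,0,0],[0,0,0],34],[[0,0,0],[0,0,0],34],[[0,0,0.03],[0,0,0],34],[[0,0,0.07],[0,0,0],34],[[0,0,0.07],[0,0,0],0],[[0,0,0.07],[0,0,0],0],[[0,0,0.07],[0,0,0],0]]'

```text
time_s: 11.85
tcp_pos: [0.6343, -0.2438, 0.2586]
orientation: [[0.844, 0.536, -0.002], [0.536, -0.844, 0.001], [-0.001, -0.002, -1.0]]
contact_force: [-0.0, -0.3, -0.1]
width: 0.005
```

carry_out --motion '[[[0,0,0],[0,0,0],0],[[0,0,0],[0,0,0],0],[[0,0,-0.02],[0,0,0],0],[[0,0,-0.03],[0,0,0],0],[[0,0,-0.04],[0,0,0],0],[[0,0,-0.044],[0,0,0],0],[[0,0,-0.044],[0,0,0],0]]'

```text
time_s: 12.55
tcp_pos: [0.6346, -0.2438, 0.2255]
orientation: [[0.844, 0.536, -0.0], [0.536, -0.844, 0.0], [-0.0, -0.0, -1.0]]
contact_force: [-7.3, 3.8, 13.1]
width: -0.004
```

Closed fingertips meet the shank top at 52.5 mm (home is 52 mm) and it holds at 13 N, so B is seated. Next is punch A.

carry_out --motion '[[[0,0,0.06],[0,0,0],85],[[0,0,0.12],[0,0,0],85],[[0,0,0.2],[0,0,-0.05],85],[[0,0.05,0.23],[0,0,-0.12],85],[[0,0.11,0.23],[0,0,-0.19],85],[[0,0.17,0.23],[0,0,-0.26],85],[[0,0.23,0.23],[0,0,-0.33],85],[[0,0.28,0.23],[0,0,-0.4],85]]'

```text
time_s: 13.35
tcp_pos: [0.6343, -0.0175, 0.4083]
orientation: [[0.962, -0.274, -0.0], [-0.274, -0.962, 0.0], [-0.0, -0.0, -1.0]]
contact_force: [0.4, -0.4, -0.6]
width: 0.995
```

carry_out --motion '[[[-0.007,0.05,0],[0,0,-0.07],50],[[-0.007,0.1,0],[0,0,-0.14],50],[[-0.007,0.156,0],[0,0,-0.21],50],[[-0.007,0.156,0],[0,0,-0.28],50],[[-0.007,0.156,0],[0,0,-0.35],50],[[-0.007,0.156,0],[0,0,-0.42],50],[[-0.007,0.156,0],[0,0,-0.49],50],[[-0.007,0.156,0],[0,0,-0.55],50]]'

```text
time_s: 14.15
tcp_pos: [0.6291, 0.105, 0.4081]
orientation: [[0.14, -0.99, -0.001], [-0.99, -0.14, -0.0], [-0.0, 0.001, -1.0]]
contact_force: [-0.3, -0.1, -0.3]
width: 0.587
```

carry_out --motion '[[[0,0,0],[0,0,-0.07],50],[[0,0,0],[0,0,-0.139],50],[[0,0,0],[0,0,-0.139],50],[[0,0,0],[0,0,-0.139],50]]'

```text
time_s: 14.55
tcp_pos: [0.629, 0.1049, 0.4083]
orientation: [[-0.14, -0.99, -0.0], [-0.99, 0.14, -0.0], [0.0, 0.0, -1.0]]
contact_force: [-0.3, 0.2, -0.8]
width: 0.583
```

Run:
```python
from h import *
np.set_printoptions(precision=4,suppress=True)
s=manip.get_state();print(s['time_s'],s['tcp_pos'],s['orientation'][:,0],s['width'])
im,m=shot('wrist','w8')
v=draw(im,m,punch((.6302,.105),171.7)+punch((.4657,.0949),174.7),1.42)
cv2.imwrite('pics/o8.png',v[:,:,::-1])
```

```text
14.55 [0.629  0.1049 0.4083] [-0.1397 -0.9902  0.0001] 0.5834353272953867
```

View pics/o8.png

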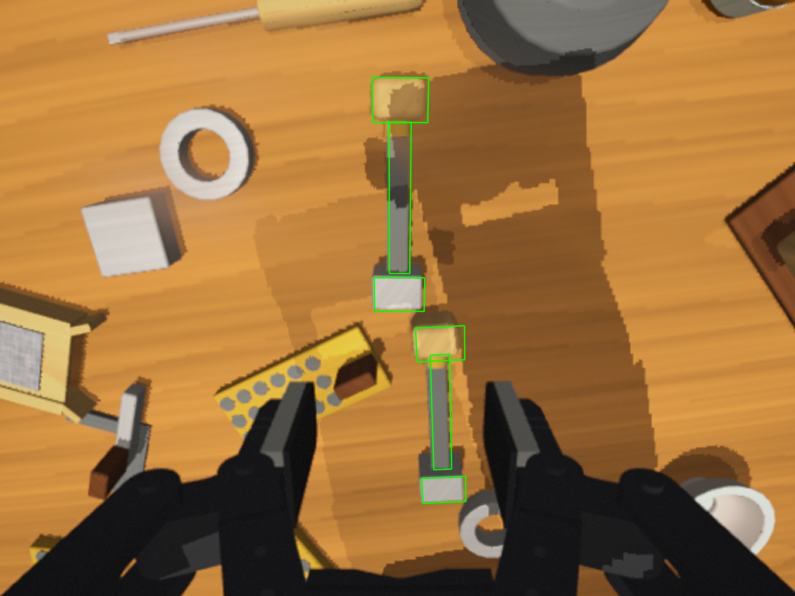

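Run:
```python
from h import *
m=load('top0')[1]; print(world(m,[(403/1.42,202/1.42),(431/1.42,202/1.42),(376/1.42,202/1.42),(403/1.42,230/1.42)],.05))
m=load('w8')[1]; print(world(m,[(460/1.42,10/1.42),(540/1.42,75/1.42),(668/1.42,5/1.42)],.05),world(m,[(460/1.42,10/1.42),(540/1.42,75/1.42)],.0))
```

```text
[[ 0.77590149 -0.00693271  0.05      ]
 [ 0.77444128 -0.06465603  0.05      ]
 [ 0.77742898  0.04865328  0.05      ]
 [ 0.71703756 -0.00506909  0.05      ]]
[[ 0.76344571  0.05171309  0.05      ]
 [ 0.72325339  0.009706    0.05      ]
 [ 0.75163913 -0.06527033  0.05      ]] [[ 0.77127813  0.04544063  0.        ]
 [ 0.72496618 -0.0029624   0.        ]]
```

The vise is well clear. I'll descend on A.

carry_out --motion '[[[0,0.0005,-0.06],[0,0,0],50],[[0,0.0005,-0.12],[0,0,0],50],[[0,0.0005,-0.18],[0,0,0],50],[[0,0.0005,-0.23],[0,0,0],50],[[0,0.0005,-0.27],[0,0,0],50],[[0,0.0005,-0.288],[0,0,0],50],[[0,0.0005,-0.288],[0,0,0],50],[[0,0.0005,-0.288],[0,0,0],50]]'

```text
time_s: 15.4
tcp_pos: [0.6295, 0.1054, 0.1799]
orientation: [[-0.143, -0.99, 0.002], [-0.99, 0.143, 0.0], [-0.001, -0.002, -1.0]]
contact_force: [0.4, -0.3, 0.8]
width: 0.582
```

carry_out --motion '[[[0,0,0],[0,0,0],5],[[0,0,0],[0,0,0],5],[[0,0,0],[0,0,0],5],[[0,0,0],[0,0,0],5],[[0,0,0],[0,0,0],5],[[0,0,0],[0,0,0],5],[[0,0,0],[0,0,0],5],[[0,0,0],[0,0,0],5]]' --newtons 80

```text
time_s: 16.2
tcp_pos: [0.6293, 0.1054, 0.1799]
orientation: [[-0.144, -0.99, 0.002], [-0.99, 0.144, 0.0], [-0.001, -0.002, -1.0]]
contact_force: [-1.4, -0.2, 7.3]
width: 0.142
```

carry_out --motion '[[[0,0,0.03],[0,0,0],5],[[0,0,0.06],[0,0,0],5],[[0,0,0.09],[0,0,0],5],[[0,0,0.12],[0,0,0],5],[[0,0,0.15],[0,0,0],5],[[0,0,0.18],[0,0,0],5],[[0,0,0.21],[0,0,0],5],[[0,0,0.21],[0,0,0],5]]'

```text
time_s: 17.0
tcp_pos: [0.6291, 0.1054, 0.3499]
orientation: [[-0.144, -0.99, 0.006], [-0.99, 0.144, 0.001], [-0.001, -0.006, -1.0]]
contact_force: [0.2, 0.1, -2.8]
width: 0.145
```

carry_out --motion '[[[-0.008,-0.05,0],[0,0,0.068],5],[[-0.016,-0.1,0],[0,0,0.136],5],[[-0.024,-0.15,0],[0,0,0.204],5],[[-0.03,-0.2,0],[0,0,0.272],5],[[-0.04,-0.25,0],[0,0,0.34],5],[[-0.05,-0.3,0],[0,0,0.408],5],[[-0.058,-0.35,0],[0,0,0.476],5],[[-0.065,-0.4,0],[0,0,0.544],5]]'

```text
time_s: 17.8
tcp_pos: [0.5762, -0.2162, 0.3448]
orientation: [[0.842, -0.54, -0.002], [-0.54, -0.842, 0.001], [-0.002, 0.0, -1.0]]
contact_force: [0.8, -0.1, -3.5]
width: 0.142
```

carry_out --motion '[[[0,-0.03,0],[0,0,0.068],5],[[0,-0.06,0],[0,0,0.136],5],[[0,-0.0865,0],[0,0,0.204],5],[[0,-0.0865,0],[0,0,0.272],5],[[0,-0.0865,0],[0,0,0.34],5],[[0,-0.0865,0],[0,0,0.408],5],[[0,-0.0865,0],[0,0,0.476],5],[[0,-0.0865,0],[0,0,0.546],5]]'

```text
time_s: 18.6
tcp_pos: [0.5768, -0.2838, 0.3446]
orientation: [[0.84, 0.543, -0.002], [0.543, -0.84, 0.001], [-0.001, -0.002, -1.0]]
contact_force: [-0.0, 0.8, -2.9]
width: 0.145
```

carry_out --motion '[[[0,0,-0.03],[0,0,0],5],[[0,0,-0.06],[0,0,0],5],[[0,0,-0.06],[0,0,0],5],[[0,0,-0.06],[0,0,0],5]]'

```text
time_s: 19.0
tcp_pos: [0.577, -0.2839, 0.2979]
orientation: [[0.843, 0.538, -0.001], [0.538, -0.843, 0.001], [-0.001, -0.001, -1.0]]
contact_force: [0.4, -0.5, -2.0]
width: 0.143
```

Run:
```python
from h import *
np.set_printoptions(precision=4,suppress=True)
s=manip.get_state();print(s['time_s'],s['tcp_pos'],s['orientation'],s['width'],s['contact_force'],s['ft_torque'])
im,m=shot('wrist','w9')
t=s['tcp_pos']
v=draw(im,m,rackpolys((.5383-.0027,-.2874+.0042),-57.5)+punch((t[0],t[1],t[2]-.1629),-57.5),1.42)
cv2.imwrite('pics/o9.png',v[:,:,::-1])
```

```text
19.0 [ 0.577  -0.2839  0.2979] [[ 0.8432  0.5376 -0.0011]
 [ 0.5376 -0.8432  0.0006]
 [-0.0006 -0.0011 -1.    ]] 0.14275546935296116 [ 0.3575 -0.473  -1.9973] [-0.0641 -0.0536  0.0129]
```

View pics/o9.png

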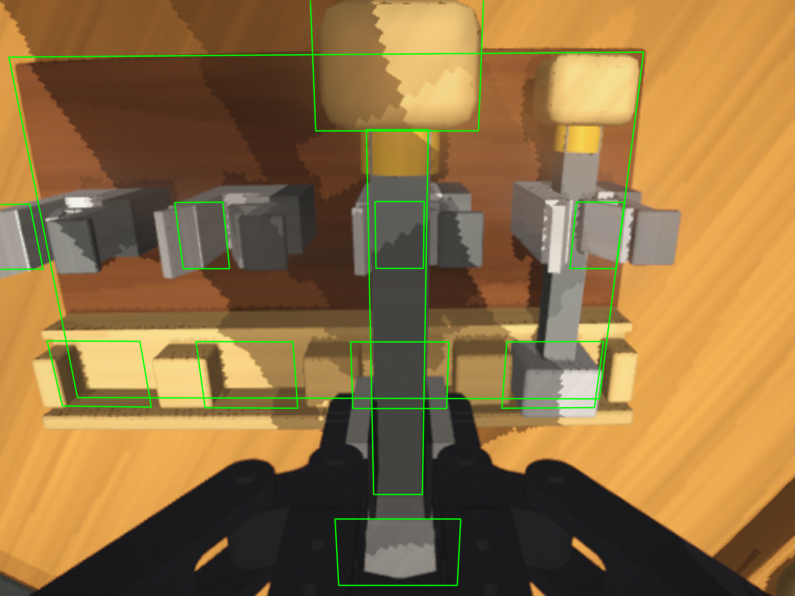

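B sits in slot 3 with its lip over the shank, and A is aligned over slot 2. I'll press A in.

carry_out --motion '[[[0,0,-0.025],[0,0,0],5],[[0,0,-0.05],[0,0,0],5],[[0,0,-0.07],[0,0,0],5],[[0,0,-0.08],[0,0,0],5],[[0,0,-0.085],[0,0,0],5]]'

```text
time_s: 19.55
tcp_pos: [0.5775, -0.2839, 0.2314]
orientation: [[0.843, 0.537, 0.003], [0.537, -0.843, -0.001], [0.002, 0.002, -1.0]]
contact_force: [2.1, 1.9, 5.7]
width: 0.143
```

carry_out --motion '[[[0,0,-0.005],[0,0,0],5],[[0,0,-0.01],[0,0,0],5],[[0,0,-0.015],[0,0,0],5]]'

```text
time_s: 19.85
tcp_pos: [0.5775, -0.2839, 0.2196]
orientation: [[0.843, 0.538, 0.003], [0.538, -0.843, -0.001], [0.002, 0.002, -1.0]]
contact_force: [4.1, 2.1, 4.6]
width: 0.142
```

carry_out --motion '[[[0,0,-0.005],[0,0,0],5],[[0,0,-0.01],[0,0,0],5],[[0,0,-0.012],[0,0,0],5],[[0,0,-0.014],[0,0,0],5],[[0,0,-0.014],[0,0,0],5]]'

```text
time_s: 20.35
tcp_pos: [0.5775, -0.2836, 0.2083]
orientation: [[0.843, 0.538, 0.002], [0.538, -0.843, -0.0], [0.001, 0.002, -1.0]]
contact_force: [1.0, 5.7, 9.1]
width: 0.138
```

carry_out --motion '[[[0,0,-0.002],[0,0,0],5],[[0,0,-0.002],[0,0,0],5]]'

```text
time_s: 20.55
tcp_pos: [0.5775, -0.2835, 0.2078]
orientation: [[0.843, 0.538, 0.002], [0.538, -0.843, -0.001], [0.001, 0.002, -1.0]]
contact_force: [-7.4, 10.1, 20.5]
width: 0.138
```

carry_out --motion '[[[0,0,0],[0,0,0],34],[[0,0,0],[0,0,0],34],[[0,0,0],[0,0,0],34],[[0,0,0.03],[0,0,0],34],[[0,0,0.07],[0,0,0],34],[[0,0,0.07],[0,0,0],0],[[0,0,0.07],[0,0,0],0],[[0,0,0.07],[0,0,0],0]]'

```text
time_s: 21.35
tcp_pos: [0.5767, -0.2838, 0.2602]
orientation: [[0.843, 0.538, -0.002], [0.538, -0.843, 0.001], [-0.001, -0.002, -1.0]]
contact_force: [0.5, -0.4, -0.4]
width: -0.003
```

carry_out --motion '[[[0,0,0],[0,0,0],0],[[0,0,0],[0,0,0],0],[[0,0,-0.02],[0,0,0],0],[[0,0,-0.035],[0,0,0],0],[[0,0,-0.045],[0,0,0],0],[[0,0,-0.048],[0,0,0],0],[[0,0,-0.049],[0,0,0],0]]'

```text
time_s: 22.05
tcp_pos: [0.577, -0.2837, 0.2253]
orientation: [[0.843, 0.538, -0.0], [0.538, -0.843, 0.0], [0.0, -0.0, -1.0]]
contact_force: [-22.7, 12.6, 45.4]
width: 0.003
```

A is down: the fingertips meet its shank top at the same 52 mm. Next is punch C. I'll check it with an automatic edge fit to save views.

carry_out --motion '[[[0,0,0.04],[0,0,0],20],[[0,0,0.1],[0,0,0],50],[[0,0,0.16],[0,0,-0.06],50],[[-0.02,0.05,0.17],[0,0,-0.13],50],[[-0.04,0.1,0.17],[0,0,-0.2],50],[[-0.06,0.16,0.17],[0,0,-0.27],50],[[-0.08,0.22,0.17],[0,0,-0.34],50],[[-0.1,0.28,0.17],[0,0,-0.4],50]]'

```text
time_s: 22.85
tcp_pos: [0.4967, -0.0603, 0.3576]
orientation: [[0.962, -0.273, -0.001], [-0.273, -0.962, 0.0], [-0.001, -0.0, -1.0]]
contact_force: [0.3, -0.1, 0.2]
width: 0.585
```

carry_out --motion '[[[-0.02,0.05,0],[0,0,-0.07],50],[[-0.041,0.1,0],[0,0,-0.14],50],[[-0.041,0.15,0],[0,0,-0.21],50],[[-0.041,0.193,0],[0,0,-0.28],50],[[-0.041,0.193,0],[0,0,-0.35],50],[[-0.041,0.193,0],[0,0,-0.42],50],[[-0.041,0.193,0],[0,0,-0.49],50],[[-0.041,0.193,0],[0,0,-0.55],50]]'

```text
time_s: 23.65
tcp_pos: [0.4649, 0.0926, 0.3575]
orientation: [[0.142, -0.99, -0.001], [-0.99, -0.142, -0.0], [0.0, 0.001, -1.0]]
contact_force: [0.5, -0.4, 0.1]
width: 0.584
```

carry_out --motion '[[[0,0,0],[0,0,-0.07],50],[[0,0,0],[0,0,-0.115],50],[[0,0,0],[0,0,-0.115],50],[[0,0,0],[0,0,-0.115],50]]'

```text
time_s: 24.05
tcp_pos: [0.4649, 0.0925, 0.3578]
orientation: [[-0.089, -0.996, -0.001], [-0.996, 0.089, -0.0], [0.0, 0.001, -1.0]]
contact_force: [-0.2, -0.2, -0.5]
width: 0.589
```

```bash
cat >> h.py <<'E'
from scipy.optimize import minimize
def fit(im,m,shape,p0,span=(.02,.02,8)):
    g=cv2.GaussianBlur(im,(0,0),1).astype(float)
    mag=sum(np.hypot(cv2.Sobel(g[:,:,c],-1,1,0),cv2.Sobel(g[:,:,c],-1,0,1)) for c in range(3))
    mag=np.minimum(mag,np.percentile(mag,98)).astype(np.float32)
    def cost(p):
        S=[]
        for poly in shape(p[:2],p[2]):
            q=np.vstack([poly,poly[:1]]); t=np.linspace(0,1,30)[:,None]
            for a,b in zip(q[:-1],q[1:]): S.append(a+(b-a)*t)
        u=pix(m,np.vstack(S)).astype(np.float32)
        return -cv2.remap(mag,u[:,:1],u[:,1:],cv2.INTER_LINEAR).mean()
    best=None
    for dx in np.linspace(-span[0],span[0],9):
        for dy in np.linspace(-span[1],span[1],9):
            for da in np.linspace(-span[2],span[2],5):
                p=np.array(p0)+[dx,dy,da];c=cost(p)
                if best is None or c<best[0]: best=(c,p)
    r=minimize(lambda q:cost(np.array(q)*[.001,.001,1]),best[1]*[1000,1000,1],method='Nelder-Mead',options=dict(initial_simplex=best[1]*[1000,1000,1]+np.array([[0,0,0],[2,0,0],[0,2,0],[0,0,1.5]])))
    return r.x*[.001,.001,1],-r.fun,-cost(p0)
E
python3 - <<'E'
from h import *
np.set_printoptions(precision=4,suppress=True)
s=manip.get_state();print(s['time_s'],s['tcp_pos'],s['orientation'][:,0],s['width'])
im8,m8=load('w8'); print('w8 A',fit(im8,m8,punch,(.6302,.105,171.7))); print('w8 C',fit(im8,m8,punch,(.4657,.0949,174.7)))
im,m=shot('wrist','w10'); print('now C',fit(im,m,punch,(.4657,.0949,174.7)))
E
```

```text
24.05 [0.4649 0.0925 0.3578] [-0.0891 -0.996   0.0001] 0.5894962898132343
w8 A (array([  0.6323,   0.106 , 170.7279]), np.float64(255.19000244140625), np.float32(212.72842))
w8 C (array([  0.4667,   0.0966, 174.6571]), np.float64(299.9284362792969), np.float32(246.51907))
now C (array([  0.467 ,   0.0969, 175.7428]), np.float64(254.38992309570312), np.float32(196.99791))
```

C has not moved. The fit gives (0.467, 0.097) at 175°.

carry_out --motion '[[[0,0.005,-0.06],[0,0,0],50],[[0,0.005,-0.12],[0,0,0],50],[[0,0.005,-0.18],[0,0,0],50],[[0,0.005,-0.21],[0,0,0],50],[[0,0.005,-0.2235],[0,0,0],50],[[0,0.005,-0.2235],[0,0,0],50],[[0,0.005,-0.2235],[0,0,0],50]]'

```text
time_s: 24.8
tcp_pos: [0.4653, 0.0966, 0.1806]
orientation: [[-0.091, -0.996, 0.002], [-0.996, 0.091, 0.0], [-0.0, -0.002, -1.0]]
contact_force: [-1.4, -0.4, -0.5]
width: 0.583
```

carry_out --motion '[[[0,0,0],[0,0,0],5],[[0,0,0],[0,0,0],5],[[0,0,0],[0,0,0],5],[[0,0,0],[0,0,0],5],[[0,0,0],[0,0,0],5],[[0,0,0],[0,0,0],5],[[0,0,0],[0,0,0],5],[[0,0,0],[0,0,0],5]]' --newtons 80

```text
time_s: 25.6
tcp_pos: [0.4651, 0.0966, 0.1807]
orientation: [[-0.092, -0.996, 0.002], [-0.996, 0.092, 0.0], [-0.0, -0.002, -1.0]]
contact_force: [-2.2, 0.4, 11.6]
width: 0.138
```

carry_out --motion '[[[0,0,0.03],[0,0,0],5],[[0,0,0.06],[0,0,0],5],[[0,0,0.09],[0,0,0],5],[[0,0,0.12],[0,0,0],5],[[0,0,0.15],[0,0,0],5],[[0,0,0.18],[0,0,0],5],[[0,0,0.21],[0,0,0],5],[[0,0,0.21],[0,0,0],5]]'

```text
time_s: 26.4
tcp_pos: [0.465, 0.0965, 0.3501]
orientation: [[-0.092, -0.996, 0.005], [-0.996, 0.092, 0.001], [-0.001, -0.005, -1.0]]
contact_force: [0.3, 0.4, -5.1]
width: 0.139
```

carry_out --motion '[[[0.008,-0.05,0],[0,0,0.068],5],[[0.016,-0.1,0],[0,0,0.136],5],[[0.024,-0.15,0],[0,0,0.204],5],[[0.032,-0.2,0],[0,0,0.272],5],[[0.04,-0.25,0],[0,0,0.34],5],[[0.05,-0.3,0],[0,0,0.408],5],[[0.058,-0.35,0],[0,0,0.476],5],[[0.066,-0.4,0],[0,0,0.534],5]]'

```text
time_s: 27.2
tcp_pos: [0.5174, -0.2252, 0.3457]
orientation: [[0.858, -0.513, -0.002], [-0.513, -0.858, 0.001], [-0.002, 0.0, -1.0]]
contact_force: [1.6, 0.2, -4.9]
width: 0.143
```

carry_out --motion '[[[0,-0.04,0],[0,0,0.068],5],[[0,-0.08,0],[0,0,0.136],5],[[0,-0.121,0],[0,0,0.204],5],[[0,-0.121,0],[0,0,0.272],5],[[0,-0.121,0],[0,0,0.34],5],[[0,-0.121,0],[0,0,0.408],5],[[0,-0.121,0],[0,0,0.476],5],[[0,-0.121,0],[0,0,0.53],5]]'

```text
time_s: 28.0
tcp_pos: [0.5175, -0.3202, 0.3454]
orientation: [[0.841, 0.541, -0.002], [0.541, -0.841, 0.001], [-0.001, -0.002, -1.0]]
contact_force: [-0.0, -0.6, -3.6]
width: 0.143
```

carry_out --motion '[[[0,0,-0.03],[0,0,0],5],[[0,0,-0.06],[0,0,0],5],[[0,0,-0.06],[0,0,0],5],[[0,0,-0.06],[0,0,0],5]]'

```text
time_s: 28.4
tcp_pos: [0.5176, -0.3203, 0.2988]
orientation: [[0.844, 0.536, -0.001], [0.536, -0.844, 0.001], [-0.001, -0.001, -1.0]]
contact_force: [0.2, -0.2, -4.0]
width: 0.14
```

Run:
```python
from h import *
np.set_printoptions(precision=4,suppress=True)
s=manip.get_state();print(s['time_s'],s['tcp_pos'],s['orientation'][:,0],s['width'],s['contact_force'],s['ft_torque'])
im,m=shot('wrist','w11'); cv2.imwrite('pics/w11.png',cv2.resize(im,None,fx=1.42,fy=1.42)[:,:,::-1])
# held punch fitted in picture, butt+shank only
for n,z in (('w9',None),('w11',None)):
    i,mm=load(n); C=-mm['R'].T@mm['t']; zz=C[2]+.03-(.1629 if n=='w9' else .1637)
    t=(.577,-.2839) if n=='w9' else s['tcp_pos'][:2]
    print(n,zz,fit(i,mm,lambda o,a:[q for q in punch((o[0],o[1],zz),a)[1:]],(t[0],t[1],-57.5),(.006,.006,3)))
```

```text
28.4 [ 0.5176 -0.3203  0.2988] [ 0.8444  0.5358 -0.0006] 0.140068961516594 [ 0.1648 -0.2013 -3.9814] [ 0.0274 -0.0104  0.041 ]
w9 0.13513972084113263 (array([  0.5841,  -0.2914, -55.8605]), np.float64(119.18714141845703), np.float32(100.46822))
w11 0.13535526969175232 (array([  0.5182,  -0.3216, -58.5242]), np.float64(109.88729858398438), np.float32(68.470215))
```

Pose and load look right, so I'll press in steps while watching the forces.

carry_out --motion '[[[0,0,-0.025],[0,0,0],5],[[0,0,-0.05],[0,0,0],5],[[0,0,-0.07],[0,0,0],5],[[0,0,-0.08],[0,0,0],5],[[0,0,-0.085],[0,0,0],5]]'

```text
time_s: 28.95
tcp_pos: [0.5181, -0.3204, 0.2322]
orientation: [[0.844, 0.536, 0.002], [0.536, -0.844, -0.001], [0.001, 0.001, -1.0]]
contact_force: [1.0, 1.0, 4.1]
width: 0.141
```

carry_out --motion '[[[0,0,-0.005],[0,0,0],5],[[0,0,-0.01],[0,0,0],5],[[0,0,-0.015],[0,0,0],5]]'

```text
time_s: 29.25
tcp_pos: [0.518, -0.3203, 0.2201]
orientation: [[0.844, 0.536, 0.002], [0.536, -0.844, -0.001], [0.001, 0.001, -1.0]]
contact_force: [3.4, 2.2, 3.6]
width: 0.144
```

carry_out --motion '[[[0,0,-0.005],[0,0,0],5],[[0,0,-0.01],[0,0,0],5],[[0,0,-0.012],[0,0,0],5],[[0,0,-0.014],[0,0,0],5],[[0,0,-0.014],[0,0,0],5]]'

```text
time_s: 29.75
tcp_pos: [0.5178, -0.3201, 0.2087]
orientation: [[0.844, 0.536, 0.0], [0.536, -0.844, 0.0], [0.0, 0.0, -1.0]]
contact_force: [1.2, 6.0, 7.7]
width: 0.142
```

carry_out --motion '[[[0,0,-0.001],[0,0,0],5],[[0,0,-0.001],[0,0,0],5]]'

```text
time_s: 29.95
tcp_pos: [0.5178, -0.32, 0.2087]
orientation: [[0.844, 0.536, 0.001], [0.536, -0.844, 0.0], [0.001, 0.0, -1.0]]
contact_force: [-2.6, 8.2, 17.7]
width: 0.137
```

carry_out --motion '[[[0,0,0],[0,0,0],34],[[0,0,0],[0,0,0],34],[[0,0,0],[0,0,0],34],[[0,0,0.03],[0,0,0],34],[[0,0,0.07],[0,0,0],34],[[0,0,0.07],[0,0,0],0],[[0,0,0.07],[0,0,0],0],[[0,0,0.07],[0,0,0],0]]'

```text
time_s: 30.75
tcp_pos: [0.5174, -0.3202, 0.2623]
orientation: [[0.844, 0.536, -0.001], [0.536, -0.844, 0.001], [-0.001, -0.002, -1.0]]
contact_force: [-0.5, 0.1, -0.9]
width: 0.001
```

carry_out --motion '[[[0,0,0],[0,0,0],0],[[0,0,0],[0,0,0],0],[[0,0,-0.02],[0,0,0],0],[[0,0,-0.035],[0,0,0],0],[[0,0,-0.042],[0,0,0],0],[[0,0,-0.044],[0,0,0],0],[[0,0,-0.044],[0,0,0],0]]'

```text
time_s: 31.45
tcp_pos: [0.5177, -0.3203, 0.228]
orientation: [[0.844, 0.536, -0.0], [0.536, -0.844, 0.0], [-0.0, -0.0, -1.0]]
contact_force: [-0.3, 0.0, 0.2]
width: -0.002
```

carry_out --motion '[[[0,0,-0.002],[0,0,0],0],[[0,0,-0.0035],[0,0,0],0],[[0,0,-0.0045],[0,0,0],0],[[0,0,-0.0045],[0,0,0],0]]'

```text
time_s: 31.85
tcp_pos: [0.5177, -0.3203, 0.2255]
orientation: [[0.844, 0.536, 0.001], [0.536, -0.844, -0.0], [0.0, 0.001, -1.0]]
contact_force: [-2.4, 2.1, 6.9]
width: 0.001
```

carry_out --motion '[[[0,0,0.05],[0,0,0],0],[[0,0,0.1],[0,0,0],0],[[0,0,0.16],[0,0,0],85],[[0,0,0.2],[0,0,0],85],[[0.02,0.02,0.2],[0,0,0],85],[[0.02,0.02,0.2],[0,0,0],85],[[0.02,0.02,0.2],[0,0,0],85]]'

```text
time_s: 32.55
tcp_pos: [0.5336, -0.3041, 0.3843]
orientation: [[0.844, 0.536, -0.001], [0.536, -0.844, 0.0], [-0.0, -0.001, -1.0]]
contact_force: [-0.7, -0.1, -0.5]
width: 0.847
```

Run:
```python
from h import *
np.set_printoptions(precision=4,suppress=True)
s=manip.get_state();print(s['time_s'],s['tcp_pos'],s['orientation'][:,0],s['width'])
im,m=shot('wrist','w12')
im2,m2=shot('top','t12')
a=cv2.resize(im[:300,60:500],None,fx=1.2,fy=1.2,interpolation=cv2.INTER_CUBIC)
b=cv2.resize(im2[150:345,105:255],None,fx=2,fy=2,interpolation=cv2.INTER_CUBIC)[:360,:265]
b=cv2.resize(im2[170:280,120:250],None,fx=2.05,fy=2.05,interpolation=cv2.INTER_CUBIC)
print(a.shape,b.shape)
c=np.zeros((600,800,3),np.uint8); c[:360,:528]=a; c[:b.shape[0],530:530+b.shape[1]]=b
i3,m3=shot('scene','s12'); d=cv2.resize(i3[75:195,150:300],None,fx=2,fy=2,interpolation=cv2.INTER_CUBIC); c[360:600,:300]=d
e=cv2.resize(i3[225:375,280:460],None,fx=1.6,fy=1.6,interpolation=cv2.INTER_CUBIC);c[360:600,310:598]=e
cv2.imwrite('pics/c12.png',c[:,:,::-1])
```

```text
32.55 [ 0.5336 -0.3041  0.3843] [ 0.8439  0.5365 -0.0004] 0.8465375109220855
(360, 528, 3) (225, 266, 3)
```

View pics/c12.png

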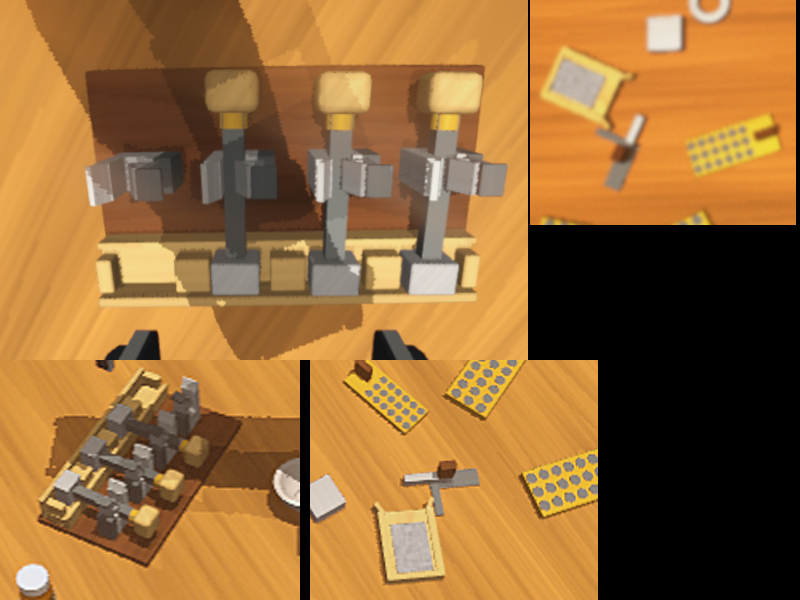

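The close view shows all three punches level, with the latch lips closed over the shanks and the heads on the ledge in slots 1–3. The keeper is still shut and the plate has not moved. I'll go to the case now.

carry_out --motion '[[[-0.002,0.06,0.03],[0,0,0.03],50],[[-0.002,0.12,0.057],[0,0,0.07],50],[[-0.004,0.18,0.057],[0,0,0.11],50],[[-0.006,0.24,0.057],[0,0,0.15],50],[[-0.008,0.3,0.057],[0,0,0.19],50],[[-0.01,0.36,0.057],[0,0,0.23],50],[[-0.012,0.42,0.057],[0,0,0.272],50],[[-0.014,0.48,0.057],[0,0,0.272],50]]'

```text
time_s: 33.5
tcp_pos: [0.522, 0.0812, 0.4302]
orientation: [[0.42, 0.908, -0.0], [0.908, -0.42, -0.0], [-0.0, -0.0, -1.0]]
contact_force: [1.2, -0.4, 0.0]
width: 0.586
```

carry_out --motion '[[[-0.002,0.06,0],[0,0,0],50],[[-0.003,0.12,0],[0,0,0],50],[[-0.003,0.18,0],[0,0,0],50],[[-0.003,0.24,0],[0,0,0],50],[[-0.003,0.275,0],[0,0,0],50],[[-0.003,0.275,0],[0,0,0],50],[[-0.003,0.275,0],[0,0,0],50]]'

```text
time_s: 34.2
tcp_pos: [0.5201, 0.2996, 0.4297]
orientation: [[0.422, 0.907, -0.001], [0.907, -0.422, -0.001], [-0.001, -0.0, -1.0]]
contact_force: [-0.3, -0.5, 0.4]
width: 0.588
```

```bash
cat >> h.py <<'E'
def _pl(P,o,a):
    a=np.radians(a);R=np.array([[np.cos(a),-np.sin(a),0],[np.sin(a),np.cos(a),0],[0,0,1]])
    return [np.array(p)@R.T+[o[0],o[1],0] for p in P]
rect=lambda x0,x1,y0,y1,z:[[x0,y0,z],[x1,y0,z],[x1,y1,z],[x0,y1,z]]
def case(o,a): return _pl([rect(0,.098,-.04,.04,.022)],o,a)
def plate(o,a): return _pl([rect(-.065,.065,-.028,.028,.012),rect(-.065,-.035,-.006,.006,.046)],o,a)
def knob(o,a): return _pl([rect(-.007,.007,-.012,.012,.058)],o,a)
E
python3 - <<'E'
from h import *
np.set_printoptions(precision=4,suppress=True)
s=manip.get_state();print(s['time_s'],s['tcp_pos'],s['orientation'][:,0],s['width'])
im,m=shot('wrist','w13')
C=fit(im,m,case,(.5684,.3659,65));print('case',C)
P=fit(im,m,plate,(.521,.194,108.8));print('plate',P)
K_=fit(im,m,knob,(.4863,.342,65),(.01,.01,3));print('knob',K_)
x=np.array([np.cos(np.radians(C[0][2])),np.sin(np.radians(C[0][2]))]);d=K_[0][:2]-C[0][:2];print('knob in case',d@x,d@[-x[1],x[0]])
v=draw(im,m,case(C[0][:2],C[0][2])+plate(P[0][:2],P[0][2])+knob(K_[0][:2],K_[0][2]),1.42)
cv2.imwrite('pics/o13.png',v[:,:,::-1])
E
```

```text
34.2 [0.5201 0.2996 0.4297] [ 0.4215  0.9068 -0.0009] 0.5882291811123773
case (array([ 0.5675,  0.3618, 64.9141]), np.float64(304.30084228515625), np.float32(213.40102))
plate (array([  0.5162,   0.1812, 119.7641]), np.float64(137.0461883544922), np.float32(85.69816))
knob (array([ 0.487 ,  0.3421, 71.6419]), np.float64(212.2381134033203), np.float32(200.07855))
knob in case -0.051927983825065825 0.06448710123646827
```

View pics/o13.png

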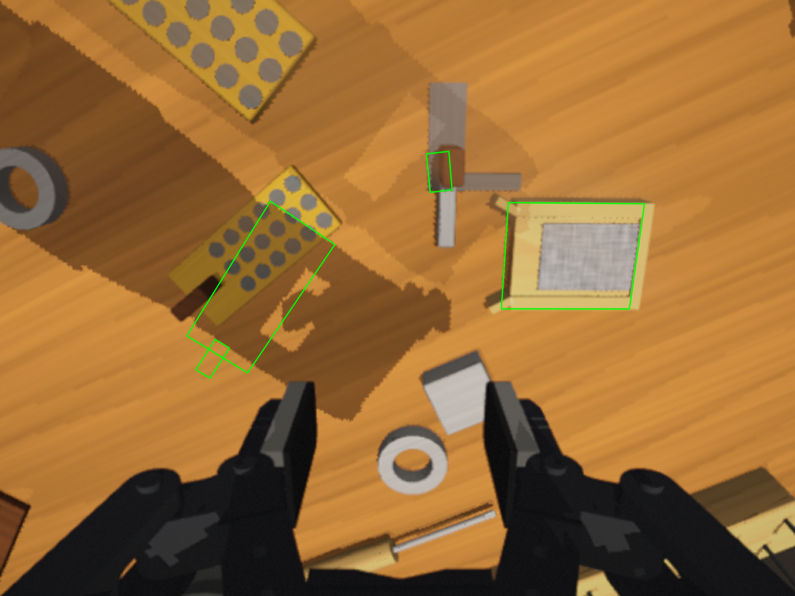

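Run:
```python
from h import *
np.set_printoptions(precision=4,suppress=True)
im,m=load('w13'); s=1.42
g=lambda p,z:world(m,[((a+.5)/s-.5,(b+.5)/s-.5) for a,b in p],z)
c=g([(292,167),(341,222),(218,325),(168,276)],.012)
print('plate sides',[np.linalg.norm(c[i]-c[(i+1)%4]) for i in range(4)]);v=c[0]+c[1]-c[2]-c[3];a0=np.degrees(np.arctan2(v[1],v[0]));print(c.mean(0),a0)
P=fit(im,m,plate,(c.mean(0)[0],c.mean(0)[1],a0),(.004,.004,3));print('plate',P)
C=fit(im,m,case,(.5690,.3659,65),(.004,.004,1.5));print('case',C)
cc=g([(653,204),(640,310)],.022);print('case back',cc,np.linalg.norm(cc[0]-cc[1]),cc.mean(0)[:2]-.098*np.array([np.cos(np.radians(64.9)),np.sin(np.radians(64.9))]))
print('bar tip',g([(438,246),(455,246)],.022),'bar end',g([(430,83),(466,83)],.022))
for f in('top0','t12'):
    i,mm=load(f); print(f,fit(i,mm,plate,(.521,.194,108.8)))
v=draw(im,m,case(C[0][:2],C[0][2])+plate(P[0][:2],P[0][2]),3)
a=v[170:650,820:1400]; b=v[330:720,330:750]
h=lambda q,H:cv2.resize(q,(int(q.shape[1]*H/q.shape[0]),H))
a=h(a,330);b=h(b,330);cv2.imwrite('pics/o14.png',np.hstack([a,b])[:,:,::-1]);print(a.shape,b.shape)
```

```text
plate sides [np.float64(0.05206385712827302), np.float64(0.12883563647431961), np.float64(0.05294756825675101), np.float64(0.1290758763543039)]
[0.4861 0.1941 0.012 ] 104.04897191779635
plate (array([  0.4863,   0.1931, 103.4198]), np.float64(232.5218963623047), np.float32(214.39908))
case (array([ 0.5705,  0.3681, 65.0207]), np.float64(327.4045715332031), np.float32(249.99055))
case back [[0.576  0.4734 0.022 ]
 [0.6501 0.4411 0.022 ]] 0.08081310834840374 [0.5715 0.3685]
bar tip [[0.5396 0.3211 0.022 ]
 [0.5448 0.3323 0.022 ]] bar end [[0.4358 0.3609 0.022 ]
 [0.4458 0.3827 0.022 ]]
top0 (array([  0.5207,   0.1953, 107.875 ]), np.float64(277.7107238769531), np.float32(274.5948))
t12 (array([  0.4964,   0.1912, 105.923 ]), np.float64(290.2447204589844), np.float32(109.35681))
(330, 398, 3) (330, 355, 3)
```

Run:
```python
from h import *
np.set_printoptions(precision=4,suppress=True)
im,m=load('w13'); s=1.42
g=lambda p,z:world(m,[((a+.5)/s-.5,(b+.5)/s-.5) for a,b in p],z)
k=g([(453,168)],.058)[0];d=k[:2]-[.5708,.3683];a=np.radians(65);print(k,d@[np.cos(a),np.sin(a)],d@[-np.sin(a),np.cos(a)])
k=fit(im,m,knob,(k[0],k[1],65),(.002,.002,1));print(k)
b=g([(430,83),(466,83),(455,246),(438,246)],.022);print([np.linalg.norm(b[i]-b[(i+1)%4]) for i in range(4)])
hsv=cv2.cvtColor(im,cv2.COLOR_RGB2HSV)[100:140,300:335]; print(im[100:136:3,304:334:3,0])
```

```text
[0.4887 0.351  0.058 ] -0.05035543672371485 0.06707990484429706
(array([ 0.4906,  0.3504, 63.9136]), np.float64(194.39625549316406), np.float32(185.5554))
[np.float64(0.023905885077352588), np.float64(0.11110295489864512), np.float64(0.012329254339545187), np.float64(0.1112178305071451)]
[[136 136 135 136 134 136 136 136 173 176]
 [134 135 110 110 109 110 113 134 175 177]
 [133 112 106 122 126 131 131 130 176 177]
 [128 111 106 125 128 127 131 130 176 179]
 [116 110 106 120 130 129 127 128 174 176]
 [111 110 106 127 130 130 129 126 178 183]
 [108 109 106 126 130 131 130 128 181 184]
 [101 102 102 126 129 130 130 127 158 160]
 [ 93  94  95 123 129 128 129 128 134 134]
 [ 83  88  88 121 125 127 127 126 134 135]
 [ 80  80  97 109 113 116 117 120 131 132]
 [ 80  77 113 109 129 163 125 127 146 140]]
```

The plate was knocked to about (0.487, 0.193) at 104°, so I'll re-measure it before grasping. First I'll open the keeper, whose knob is at (0.490, 0.3505).

carry_out --motion '[[[-0.02,0.03,-0.06],[0,0,0],34],[[-0.038,0.0636,-0.12],[0,0,0],34],[[-0.038,0.0636,-0.18],[0,0,0],34],[[-0.038,0.0636,-0.24],[0,0,0],34],[[-0.038,0.0636,-0.275],[0,0,0],34],[[-0.038,0.0636,-0.287],[0,0,0],34],[[-0.038,0.0636,-0.287],[0,0,0],34],[[-0.038,0.0636,-0.287],[0,0,0],34]]'

```text
time_s: 35.05
tcp_pos: [0.4904, 0.3504, 0.2029]
orientation: [[0.423, 0.906, 0.003], [0.906, -0.423, 0.002], [0.002, 0.002, -1.0]]
contact_force: [0.4, -0.6, 0.2]
width: 0.401
```

carry_out --motion '[[[0,0,0],[0,0,0],5],[[0,0,0],[0,0,0],5],[[0,0,0],[0,0,0],5],[[0,0,0],[0,0,0],5],[[0,0,0],[0,0,0],5],[[0,0,0],[0,0,0],5]]' --newtons 30

```text
time_s: 35.65
tcp_pos: [0.49, 0.3502, 0.2028]
orientation: [[0.422, 0.907, 0.002], [0.907, -0.422, 0.0], [0.001, 0.001, -1.0]]
contact_force: [-3.6, -8.3, 11.1]
width: 0.156
```

carry_out --motion '[[[0.0023,-0.001,0],[0,0,0],5],[[0.0023,-0.001,0],[0,0,0],5],[[0.0023,-0.001,0],[0,0,0],5]]'

```text
time_s: 35.95
tcp_pos: [0.4919, 0.3494, 0.2029]
orientation: [[0.422, 0.906, 0.002], [0.906, -0.422, 0.0], [0.001, 0.001, -1.0]]
contact_force: [-4.6, -9.4, 11.1]
width: 0.158
```

carry_out --motion '[[[-0.008,0.004,0],[0,0,0],5],[[-0.018,0.0085,0],[0,0,0],5],[[-0.029,0.0136,0],[0,0,0],5],[[-0.038,0.0178,0],[0,0,0],5],[[-0.0445,0.0208,0],[0,0,0],5],[[-0.0445,0.0208,0],[0,0,0],5],[[-0.0445,0.0208,0],[0,0,0],5]]'

```text
time_s: 36.65
tcp_pos: [0.456, 0.3662, 0.2028]
orientation: [[0.422, 0.907, 0.001], [0.907, -0.422, -0.0], [0.0, 0.001, -1.0]]
contact_force: [-5.5, -9.9, 13.3]
width: 0.155
```

The keeper is open by about 38 mm or more. I'll release it and look at the plate.

carry_out --motion '[[[0,0,0],[0,0,0],36],[[0,0,0],[0,0,0],36],[[0,0,0],[0,0,0],36],[[0,0,0.05],[0,0,0],36],[[0,0,0.1],[0,0,0],36],[[0,0,0.16],[0,0,-0.05],36],[[0.01,-0.05,0.2],[0,0,-0.11],36],[[0.02,-0.1,0.2],[0,0,-0.17],36]]'

```text
time_s: 37.45
tcp_pos: [0.4719, 0.2863, 0.3653]
orientation: [[0.714, 0.701, 0.007], [0.701, -0.714, 0.004], [0.007, 0.002, -1.0]]
contact_force: [0.5, -0.7, -0.6]
width: 0.419
```

carry_out --motion '[[[0.02,-0.05,0],[0,0,-0.07],36],[[0.034,-0.1,0],[0,0,-0.14],36],[[0.034,-0.15,0],[0,0,-0.21],36],[[0.034,-0.177,0],[0,0,-0.255],36],[[0.034,-0.177,0],[0,0,-0.255],36],[[0.034,-0.177,0],[0,0,-0.255],36]]'

```text
time_s: 38.05
tcp_pos: [0.4991, 0.1448, 0.3609]
orientation: [[0.97, 0.243, 0.0], [0.243, -0.97, 0.0], [0.0, -0.0, -1.0]]
contact_force: [0.2, 0.4, 0.0]
width: 0.418
```

Run:
```python
from h import *
np.set_printoptions(precision=4,suppress=True)
s=manip.get_state();print(s['time_s'],s['tcp_pos'],s['orientation'][:,0],s['width'])
im,m=shot('wrist','w15')
P=fit(im,m,plate,(.4875,.193,104),(.012,.012,8));print('plate',P)
i,mm=shot('top','t15');print('top',fit(i,mm,plate,(.4875,.193,104),(.012,.012,6)))
print(fit(i,mm,plate,P[0],(.003,.003,3)))
# rib alone
q=P[0];rib=lambda o,a:_pl([rect(-.065,-.035,-.006,.006,.046)],o,a)
from h import _pl
print('rib',fit(im,m,rib,q,(.004,.004,2)))
v=draw(im,m,plate(q[:2],q[2]),1.42);cv2.imwrite('pics/o15.png',v[:,:,::-1])
```

```text
38.05 [0.4991 0.1448 0.3609] [0.9699 0.2434 0.0004] 0.417949995473706
plate (array([  0.4855,   0.193 , 105.0921]), np.float64(205.74484252929688), np.float32(190.18048))
top (array([ 0.4714,  0.1865, 97.7695]), np.float64(239.6646270751953), np.float32(136.33556))
(array([ 0.4831,  0.1869, 86.3602]), np.float64(221.32369995117188), np.float32(135.63544))
rib (array([  0.4837,   0.1982, 105.6754]), np.float64(299.9835205078125), np.float32(260.53928))
```

The fits agree on a plate angle of about 105° with the rib under the jaws. I'll descend, grip the rib, and check the opening.

carry_out --motion '[[[-0.0005,-0.0005,-0.05],[0,0,0.008],36],[[-0.0005,-0.0005,-0.1],[0,0,0.008],36],[[-0.0005,-0.0005,-0.15],[0,0,0.008],36],[[-0.0005,-0.0005,-0.19],[0,0,0.008],36],[[-0.0005,-0.0005,-0.212],[0,0,0.008],36],[[-0.0005,-0.0005,-0.212],[0,0,0.008],36],[[-0.0005,-0.0005,-0.212],[0,0,0.008],36]]'

```text
time_s: 38.85
tcp_pos: [0.4989, 0.1451, 0.1916]
orientation: [[0.966, 0.26, 0.0], [0.26, -0.966, 0.0], [0.0, -0.0, -1.0]]
contact_force: [0.8, 0.2, 0.1]
width: 0.425
```

carry_out --motion '[[[0,0,0],[0,0,0],3],[[0,0,0],[0,0,0],3],[[0,0,0],[0,0,0],3],[[0,0,0],[0,0,0],3],[[0,0,0],[0,0,0],3],[[0,0,0],[0,0,0],3]]' --newtons 50

```text
time_s: 39.45
tcp_pos: [0.499, 0.1446, 0.1925]
orientation: [[0.966, 0.259, 0.002], [0.259, -0.966, 0.001], [0.002, -0.0, -1.0]]
contact_force: [-1.7, 0.8, 6.7]
width: 0.133
```

Run:
```python
from h import *
import h
np.set_printoptions(precision=4,suppress=True)
a=np.radians(65);X=np.array([np.cos(a),np.sin(a)]);Y=np.array([-X[1],X[0]])
full=lambda o,a:h._pl([rect(0,.098,-.04,.04,.022),rect(0,.090,-.03,.03,.022)],o,a)
for f in('top0','t12','scene0','s12','w13','w8'):
    im,m=load(f)
    if f=='w8':
        sh=lambda o,a:h._pl([[[.0,.04,.022],[.05,.04,.022]],[[.0,-.04,.022],[.05,-.04,.022]]],o,a)
    else: sh=case
    r=fit(im,m,sh,(.5695,.3665,65),(.005,.005,1.5)); print(f,r[0],r[1],r[2],'caseXY',r[0][:2]@X,r[0][:2]@Y)
```

```text
top0 [ 0.5684  0.3679 65.2079] 314.8863525390625 299.5666 caseXY 0.573650540076166 -0.3596676656299219
t12 [ 0.5682  0.3678 64.9896] 323.0815734863281 309.11624 caseXY 0.5735015075611428 -0.3594874755297683
scene0 [ 0.5672  0.3685 64.5037] 458.8712158203125 388.08038 caseXY 0.5737099637919589 -0.35828818017594244
s12 [ 0.5672  0.3685 64.5037] 465.23980712890625 393.47818 caseXY 0.5737099637919592 -0.3582881801759425
w13 [ 0.5705  0.3681 65.0059] 327.41448974609375 283.2412 caseXY 0.5747247089284075 -0.36149263933102926
w8 [ 0.568   0.3693 65.1257] 402.8960266113281 254.0744 caseXY 0.574715755664142 -0.3586737349546331
```

The case pose from four pictures agrees to about 1–2 mm: mouth (0.569, 0.368), axis 65°. I'll slide the plate round to the case line, stopping short of the keeper.

carry_out --motion '[[[-0.002,0.008,0.001],[0,0,-0.04],3],[[-0.004,0.018,0.001],[0,0,-0.09],3],[[-0.006,0.028,0.001],[0,0,-0.14],3],[[-0.008,0.038,0.001],[0,0,-0.19],3],[[-0.01,0.048,0.001],[0,0,-0.24],3],[[-0.012,0.058,0.001],[0,0,-0.29],3],[[-0.013,0.0644,0.001],[0,0,-0.333],3],[[-0.013,0.0644,0.001],[0,0,-0.333],3]]' --newtons 60

```text
time_s: 40.25
tcp_pos: [0.4883, 0.1965, 0.1925]
orientation: [[0.906, -0.423, 0.001], [-0.423, -0.906, 0.001], [0.001, -0.001, -1.0]]
contact_force: [-0.8, 1.1, -0.2]
width: 0.129
```

Run:
```python
from h import *
import h
np.set_printoptions(precision=4,suppress=True)
s=manip.get_state();print(s['time_s'],s['tcp_pos'],s['orientation'],s['width'],s['contact_force'],s['ft_torque'])
im,m=shot('top','t16'); im2,m2=shot('scene','s16'); im3,m3=shot('wrist','w16')
t=s['tcp_pos'];a=np.degrees(np.arctan2(s['orientation'][1,0],s['orientation'][0,0]))+90;A=np.radians(a)
p=t[:2]+.05*np.array([np.cos(A),np.sin(A)]);print(a,p)
u=lambda i,mm,sc:draw(i,mm,case((.5689,.3683),65)+plate(p,a),sc)
x=u(im,m,4)[680:1160,440:1000]; y=u(im2,m2,3)[640:1160,800:1350]
f=lambda q,H:cv2.resize(q,(int(q.shape[1]*H/q.shape[0]),H),interpolation=cv2.INTER_AREA)
r=np.hstack([f(x,330),f(y,330)]);w=u(im3,m3,1);w=f(w,260)
c=np.zeros((600,800,3),np.uint8);c[:330,:min(800,r.shape[1])]=r[:,:800];c[335:595,:w.shape[1]]=w
cv2.imwrite('pics/o16.png',c[:,:,::-1])
```

```text
40.25 [0.4883 0.1965 0.1925] [[ 0.9062 -0.4228  0.001 ]
 [-0.4228 -0.9062  0.0005]
 [ 0.0007 -0.0009 -1.    ]] 0.1286496984913255 [-0.8061  1.1225 -0.153 ] [ 0.2533  0.048  -0.0321]
64.99104087918477 [0.5094 0.2418]
```

View pics/o16.png

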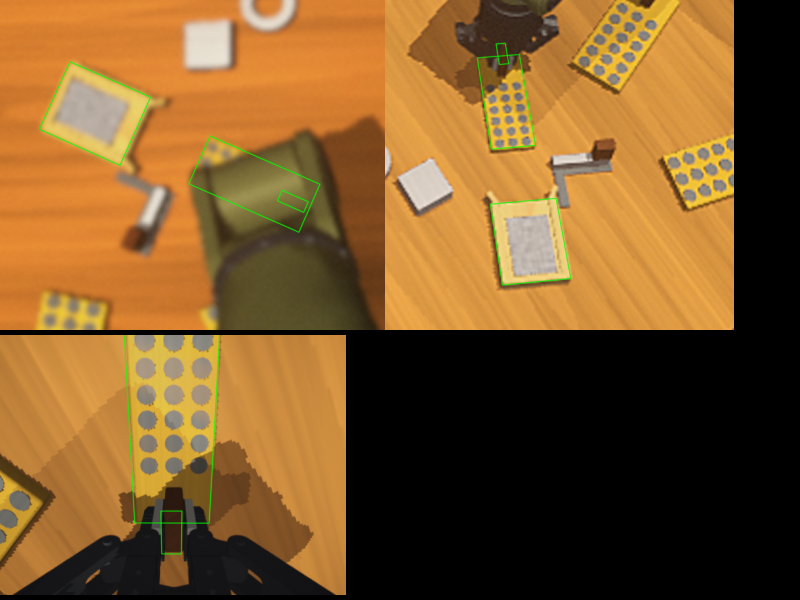

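The pictures show the keeper open and the plate on the case line, with front edge ahead and overlays matching. I'll slide it in.

carry_out --motion '[[[0.008,0.017,0],[0,0,0],3],[[0.016,0.034,0],[0,0,0],3],[[0.024,0.051,0],[0,0,0],3],[[0.032,0.068,0],[0,0,0],3],[[0.039,0.084,0],[0,0,0],3],[[0.0475,0.102,0],[0,0,0],3]]'

```text
time_s: 41.0
tcp_pos: [0.5268, 0.2772, 0.1925]
orientation: [[0.907, -0.421, 0.0], [-0.421, -0.907, -0.001], [0.0, 0.001, -1.0]]
contact_force: [-2.7, -6.0, 6.7]
width: 0.13
```

carry_out --motion '[[[0.004,0.009,0],[0,0,0],3],[[0.009,0.019,0],[0,0,0],3],[[0.014,0.03,0],[0,0,0],3],[[0.019,0.041,0],[0,0,0],3],[[0.024,0.0515,0],[0,0,0],3],[[0.0285,0.061,0],[0,0,0],3]]'

```text
time_s: 41.6
tcp_pos: [0.5495, 0.3259, 0.1925]
orientation: [[0.907, -0.421, 0.0], [-0.421, -0.907, -0.001], [0.0, 0.001, -1.0]]
contact_force: [-3.7, -6.1, 7.9]
width: 0.128
```

carry_out --motion '[[[0.004,0.009,0],[0,0,0],3],[[0.0085,0.018,0],[0,0,0],3]]'

```text
time_s: 41.8
tcp_pos: [0.5563, 0.3402, 0.1925]
orientation: [[0.907, -0.421, 0.0], [-0.421, -0.907, -0.001], [0.0, 0.001, -1.0]]
contact_force: [-3.0, -6.2, 8.1]
width: 0.132
```

carry_out --motion '[[[0.001,0.0023,0],[0,0,0],3],[[0.002,0.0045,0],[0,0,0],3]]'

```text
time_s: 42.0
tcp_pos: [0.5579, 0.3437, 0.1925]
orientation: [[0.907, -0.421, 0.0], [-0.421, -0.907, -0.001], [0.001, 0.001, -1.0]]
contact_force: [-2.0, -6.3, 8.7]
width: 0.126
```

carry_out --motion '[[[0.0005,0.0011,0],[0,0,0],3],[[0.001,0.0023,0],[0,0,0],3]]'

```text
time_s: 42.2
tcp_pos: [0.5585, 0.3446, 0.1925]
orientation: [[0.907, -0.421, -0.002], [-0.421, -0.907, -0.003], [-0.001, 0.004, -1.0]]
contact_force: [-13.2, -21.5, 18.4]
width: 0.131
```

Force rises sharply 0.9 mm from the expected depth, so the plate is against the back wall. I'll release it and go to the keeper knob.

carry_out --motion '[[[0,0,0],[0,0,0],30],[[0,0,0],[0,0,0],30],[[0,0,0],[0,0,0],30],[[0,0,0.04],[0,0,0],30],[[0,0,0.09],[0,0,0],36],[[0,0,0.14],[0,0,0.06],36],[[-0.02,0.01,0.14],[0,0,0.13],36],[[-0.04,0.01,0.14],[0,0,0.2],36]]'

```text
time_s: 43.0
tcp_pos: [0.5259, 0.3546, 0.3051]
orientation: [[1.0, -0.01, 0.002], [-0.01, -1.0, 0.002], [0.002, -0.002, -1.0]]
contact_force: [-0.3, 0.9, -0.5]
width: 0.422
```

carry_out --motion '[[[-0.03,0.01,0],[0,0,0.07],36],[[-0.06,0.017,0],[0,0,0.14],36],[[-0.088,0.017,0],[0,0,0.21],36],[[-0.088,0.017,0],[0,0,0.28],36],[[-0.088,0.017,0],[0,0,0.35],36],[[-0.088,0.017,0],[0,0,0.42],36],[[-0.088,0.017,0],[0,0,0.49],36],[[-0.088,0.017,0],[0,0,0.55],36]]'

```text
time_s: 43.8
tcp_pos: [0.4558, 0.3678, 0.3039]
orientation: [[0.416, 0.909, 0.0], [0.909, -0.416, 0.0], [0.0, 0.0, -1.0]]
contact_force: [-0.4, -1.0, 0.2]
width: 0.421
```

carry_out --motion '[[[0,0,0],[0,0,0],36],[[0,0,0],[0,0,0],36]]'

```text
time_s: 44.0
tcp_pos: [0.4559, 0.3678, 0.3038]
orientation: [[0.425, 0.905, 0.0], [0.905, -0.425, 0.0], [0.0, 0.0, -1.0]]
contact_force: [0.1, 0.2, -0.5]
width: 0.419
```

Run:
```python
from h import *
np.set_printoptions(precision=4,suppress=True)
s=manip.get_state();print(s['time_s'],s['tcp_pos'],s['orientation'][:,0],s['width'])
im,m=shot('top','t17');im2,m2=shot('scene','s17')
for n,i,mm in(('scene',im2,m2),):
    P=fit(i,mm,plate,(.5795,.391,65),(.006,.006,3));print(n,P)
    print('knob',fit(i,mm,knob,(.456,.366,65),(.012,.012,3)))
```

```text
44.0 [0.4559 0.3678 0.3038] [0.4252 0.9051 0.0001] 0.4185090902043213
scene (array([ 0.5818,  0.4015, 78.2677]), np.float64(349.7379455566406), np.float32(238.29897))
knob (array([ 0.4642,  0.3759, 44.7479]), np.float64(420.64349365234375), np.float32(321.26846))
```

carry_out --motion '[[[0,-0.002,-0.05],[0,0,0],36],[[0,-0.002,-0.1],[0,0,0],36],[[0,-0.002,-0.12],[0,0,0],36],[[0,-0.002,-0.126],[0,0,0],36],[[0,-0.002,-0.126],[0,0,0],36]]'

```text
time_s: 44.6
tcp_pos: [0.4562, 0.3664, 0.2038]
orientation: [[0.423, 0.906, 0.001], [0.906, -0.423, 0.0], [0.001, 0.0, -1.0]]
contact_force: [0.6, -0.1, 0.0]
width: 0.425
```

carry_out --motion '[[[0,0,0],[0,0,0],5],[[0,0,0],[0,0,0],5],[[0,0,0],[0,0,0],5],[[0,0,0],[0,0,0],5],[[0,0,0],[0,0,0],5],[[0,0,0],[0,0,0],5]]' --newtons 30

```text
time_s: 45.2
tcp_pos: [0.4561, 0.366, 0.2049]
orientation: [[0.422, 0.906, 0.001], [0.906, -0.422, 0.0], [0.001, 0.001, -1.0]]
contact_force: [-3.5, -6.9, 8.9]
width: 0.159
```

carry_out --motion '[[[0.008,-0.0037,0],[0,0,0],5],[[0.016,-0.0075,0],[0,0,0],5],[[0.024,-0.0112,0],[0,0,0],5],[[0.032,-0.0149,0],[0,0,0],5],[[0.039,-0.0182,0],[0,0,0],5],[[0.043,-0.02,0],[0,0,0],5],[[0.043,-0.02,0],[0,0,0],5]]'

```text
time_s: 45.9
tcp_pos: [0.4909, 0.3497, 0.2049]
orientation: [[0.423, 0.906, 0.002], [0.906, -0.423, 0.0], [0.001, 0.001, -1.0]]
contact_force: [-1.7, -7.0, 6.5]
width: 0.156
```

carry_out --motion '[[[0.0017,-0.0008,0],[0,0,0],5],[[0.0034,-0.0016,0],[0,0,0],5],[[0.0034,-0.0016,0],[0,0,0],5]]'

```text
time_s: 46.2
tcp_pos: [0.4934, 0.3486, 0.2049]
orientation: [[0.422, 0.906, 0.001], [0.906, -0.422, 0.0], [0.001, 0.001, -1.0]]
contact_force: [-2.9, -7.1, 7.5]
width: 0.157
```

carry_out --motion '[[[0.0017,-0.0008,0],[0,0,0],5],[[0.0034,-0.0016,0],[0,0,0],5],[[0.0034,-0.0016,0],[0,0,0],5]]'

```text
time_s: 46.5
tcp_pos: [0.496, 0.3474, 0.2049]
orientation: [[0.422, 0.906, 0.001], [0.906, -0.422, 0.0], [0.001, 0.001, -1.0]]
contact_force: [-4.3, -5.9, 8.1]
width: 0.159
```

carry_out --motion '[[[0.0017,-0.0008,0],[0,0,0],5],[[0.0034,-0.0016,0],[0,0,0],5],[[0.0034,-0.0016,0],[0,0,0],5]]'

```text
time_s: 46.8
tcp_pos: [0.4971, 0.3472, 0.2048]
orientation: [[0.422, 0.907, -0.004], [0.907, -0.422, 0.0], [-0.001, -0.004, -1.0]]
contact_force: [-24.2, 0.3, 17.4]
width: 0.159
```

carry_out --motion '[[[0.0012,-0.0005,0],[0,0,0],5],[[0.0023,-0.001,0],[0,0,0],5],[[0.0023,-0.001,0],[0,0,0],5]]'

```text
time_s: 47.1
tcp_pos: [0.4978, 0.347, 0.2047]
orientation: [[0.421, 0.907, -0.007], [0.907, -0.421, 0.0], [-0.003, -0.006, -1.0]]
contact_force: [-36.7, 3.6, 21.5]
width: 0.159
```

The stop came about 8 mm past where the knob started. That matches the bar's initial gap in the picture, so the keeper had been slightly open and is now shut. I'll release it and verify numerically from above.

carry_out --motion '[[[0,0,0],[0,0,0],36],[[0,0,0],[0,0,0],36],[[0,0,0],[0,0,0],36],[[0,0,0.05],[0,0,0],36],[[0,0,0.1],[0,0,0],36],[[0,0,0.16],[0,0,0],85],[[0,0,0.22],[0,0,0],85],[[0.02,-0.03,0.28],[0,0,0],85]]'

```text
time_s: 47.9
tcp_pos: [0.5135, 0.3251, 0.425]
orientation: [[0.42, 0.908, 0.002], [0.908, -0.42, 0.001], [0.002, 0.001, -1.0]]
contact_force: [0.4, -0.2, -0.1]
width: 0.913
```

carry_out --motion '[[[0.02,-0.03,0],[0,0,0],85],[[0.02,-0.03,0],[0,0,0],85],[[0.02,-0.03,0],[0,0,0],85]]'

```text
time_s: 48.2
tcp_pos: [0.5308, 0.2997, 0.4217]
orientation: [[0.423, 0.906, -0.0], [0.906, -0.423, -0.0], [-0.0, -0.0, -1.0]]
contact_force: [-1.1, -0.1, 0.1]
width: 0.998
```

Run:
```python
from h import *
import h
np.set_printoptions(precision=4,suppress=True)
s=manip.get_state();print(s['time_s'],s['tcp_pos'],s['orientation'][:,0],s['width'])
im,m=shot('wrist','w20')
C=fit(im,m,case,(.5700,.3681,65),(.003,.003,1));c=C[0];print('case',C)
a=np.radians(65);X=np.array([np.cos(a),np.sin(a)]);Y=np.array([-X[1],X[0]])
rib=lambda o,a:h._pl([rect(-.04,-.01,-.006,.006,.046)],o,a)   # in case frame when home
r=fit(im,m,rib,c,(.004,.004,3));d=r[0][:2]-c[:2];print('rib off home (x,y mm)',d@X*1e3,d@Y*1e3,r)
bar=lambda o,a:h._pl([rect(-.055,-.043,0,.04,.022)],o,a)
b=fit(im,m,bar,c,(.006,.006,1));d=b[0][:2]-c[:2];print('bar off shut',d@X*1e3,d@Y*1e3,b)
i0,m0=load('w13');b=fit(i0,m0,bar,(.5708,.3683,65),(.008,.008,1));d=b[0][:2]-[.5705,.3681];print('w13 bar',d@X*1e3,d@Y*1e3,b)
# colours along the bar's axis (case frame y, mm) now
ys=np.arange(-.02,.05,.004);P=[np.r_[c[:2]-.049*X+y*Y,.022] for y in ys]
q=pix(m,P).round().astype(int);print([(int(y*1000),im[v,u].tolist()) for y,(u,v) in zip(ys,q)])
xs=np.arange(-.048,-.0,.004);P=[np.r_[c[:2]+x*X-.018*Y,.012] for x in xs]
q=pix(m,P).round().astype(int);print([(int(x*1000),im[v,u].tolist()) for x,(u,v) in zip(xs,q)])
it,mt=shot('top','t20')
P0=load('t12')[0]
x0,y0,x1,y1=320,160,440,285;print('rack change since seated',np.abs(it[y0:y1,x0:x1].astype(int)-P0[y0:y1,x0:x1]).mean())
```

```text
48.2 [0.5308 0.2997 0.4217] [ 0.4233  0.906  -0.0002] 0.998123578284891
case (array([ 0.5708,  0.368 , 65.109 ]), np.float64(307.4416809082031), np.float32(292.79016))
rib off home (x,y mm) -1.6923005863278133 1.5531703817076752 (array([ 0.5687,  0.3671, 68.0023]), np.float64(311.08575439453125), np.float32(259.06375))
bar off shut -0.8824829837287788 3.4379417568117696 (array([ 0.5673,  0.3687, 65.9904]), np.float64(392.7646179199219), np.float32(291.67383))
w13 bar -1.263581681671885 7.8099738139507755 (array([ 0.5629,  0.3703, 64.4935]), np.float64(399.2027893066406), np.float32(190.39594))
[(-20, [163, 106, 47]), (-16, [170, 112, 50]), (-12, [176, 116, 51]), (-8, [180, 119, 54]), (-4, [177, 117, 51]), (0, [164, 107, 49]), (4, [169, 163, 156]), (8, [170, 164, 158]), (12, [171, 165, 159]), (16, [172, 166, 159]), (20, [173, 166, 160]), (23, [172, 167, 160]), (28, [173, 168, 161]), (32, [174, 168, 161]), (36, [175, 168, 161]), (39, [175, 167, 160]), (44, [117, 104, 95]), (48, [120, 74, 39])]
[(-48, [172, 113, 49]), (-44, [162, 105, 47]), (-39, [167, 124, 37]), (-35, [204, 159, 48]), (-31, [214, 175, 55]), (-27, [214, 175, 56]), (-23, [214, 175, 54]), (-19, [214, 175, 54]), (-15, [214, 175, 55]), (-11, [214, 175, 54]), (-7, [214, 174, 54]), (-3, [214, 174, 53])]
rack change since seated 31.80368888888889
```

The bar tip reads 2–3 mm from the middle line. I'll profile it finely against the earlier picture before deciding.

Run:
```python
from h import *
np.set_printoptions(precision=4,suppress=True)
a=np.radians(65);X=np.array([np.cos(a),np.sin(a)]);Y=np.array([-X[1],X[0]])
for f in('w13','w20'):
    im,m=load(f);c=np.array([.5707,.368])
    for nm,z,xs,y0,y1 in(('tip',.022,(-.052,-.049,-.046),-.006,.016),('knobtop',.058,(-.051,-.049),.03,.09)):
        for x in xs:
            ys=np.arange(y0,y1,.001 if nm=='tip' else .002)
            u=pix(m,[np.r_[c+x*X+y*Y,z] for y in ys]).astype(np.float32)
            b=cv2.remap(im,u[:,:1],u[:,1:],cv2.INTER_LINEAR)[:,0]
            print(f,nm,x,(b[:,2] if nm=='tip' else b[:,0]).tolist())
    # outer case walls: yellow start/stop in y at x=.05
    for x in(.03,.07):
        ys=np.arange(-.048,.049,.001);u=pix(m,[np.r_[c+x*X+y*Y,.022] for y in ys]).astype(np.float32)
        b=cv2.remap(im,u[:,:1],u[:,1:],cv2.INTER_LINEAR)[:,0].astype(int)
        print('wall',x,[(int(round(y*1000)),t.tolist()) for y,t in zip(ys,b) if 34<abs(y*1000)<46][::2])
```

```text
w13 tip -0.052 [54, 53, 53, 52, 51, 50, 48, 48, 49, 49, 50, 51, 54, 76, 114, 147, 160, 162, 163, 163, 163, 163]
w13 tip -0.049 [55, 54, 54, 53, 52, 52, 50, 49, 49, 49, 48, 49, 53, 73, 112, 146, 159, 162, 162, 162, 163, 162]
w13 tip -0.046 [57, 56, 55, 54, 52, 53, 52, 50, 49, 48, 50, 49, 51, 70, 109, 143, 157, 159, 159, 159, 160, 160]
w13 knobtop -0.051 [178, 178, 178, 179, 179, 179, 180, 180, 180, 181, 182, 179, 123, 109, 124, 128, 128, 129, 130, 130, 130, 130, 128, 127, 128, 111, 130, 136, 136, 136]
w13 knobtop -0.049 [166, 168, 168, 169, 171, 171, 173, 175, 171, 170, 171, 169, 160, 123, 125, 128, 128, 130, 130, 130, 129, 128, 127, 130, 130, 111, 135, 137, 136, 137]
wall 0.03 [(-45, [204, 140, 64]), (-43, [207, 143, 65]), (-41, [210, 156, 78]), (-39, [216, 184, 112]), (-37, [217, 190, 116]), (-35, [218, 190, 117]), (35, [214, 186, 116]), (37, [214, 187, 116]), (39, [213, 186, 114]), (41, [153, 123, 74]), (43, [132, 97, 59]), (45, [173, 119, 60])]
wall 0.07 [(-45, [202, 139, 62]), (-43, [207, 142, 63]), (-41, [210, 155, 77]), (-39, [216, 184, 110]), (-37, [217, 189, 115]), (-35, [217
[... 715 characters left out ...]
1, 174, 173, 173, 173, 163, 110, 121, 122, 123, 125, 125, 124, 124, 122, 122, 125, 120, 110, 131, 131, 132, 132, 133, 133, 133]
wall 0.03 [(-45, [201, 137, 62]), (-43, [203, 139, 63]), (-41, [205, 151, 76]), (-39, [213, 183, 110]), (-37, [213, 186, 113]), (-35, [213, 186, 113]), (35, [210, 183, 113]), (37, [209, 183, 112]), (39, [208, 181, 111]), (41, [149, 120, 71]), (43, [136, 98, 57]), (45, [172, 118, 61])]
wall 0.07 [(-45, [199, 135, 60]), (-43, [202, 138, 61]), (-41, [206, 151, 76]), (-39, [212, 183, 110]), (-37, [212, 184, 111]), (-35, [212, 184, 112]), (35, [209, 181, 111]), (37, [208, 181, 111]), (39, [207, 180, 109]), (41, [149, 119, 71]), (43, [146, 104, 59]), (45, [188, 130, 66])]
```

The plate tail edge reads at about −39 mm, which is home. The bar tip is 1.5 mm from the middle line, so the pads may have slipped on the knob. I'll push the knob directly with closed fingers until it stops.

carry_out --motion '[[[-0.05,0.04,0],[0,0,0],0],[[-0.08,0.078,-0.05],[0,0,0],0],[[-0.08,0.078,-0.1],[0,0,0],0],[[-0.08,0.078,-0.15],[0,0,0],0],[[-0.08,0.078,-0.2],[0,0,0],0],[[-0.08,0.078,-0.25],[0,0,0],0],[[-0.08,0.078,-0.273],[0,0,0],0],[[-0.08,0.078,-0.273],[0,0,0],0]]'

```text
time_s: 49.1
tcp_pos: [0.4655, 0.3627, 0.2004]
orientation: [[0.421, 0.907, -0.005], [0.907, -0.421, -0.003], [-0.005, -0.003, -1.0]]
contact_force: [-0.6, -0.5, 0.4]
width: -0.003
```

carry_out --motion '[[[0.0023,-0.001,0],[0,0,0],0],[[0.0045,-0.0021,0],[0,0,0],0],[[0.0045,-0.0021,0],[0,0,0],0]]'

```text
time_s: 49.4
tcp_pos: [0.4706, 0.361, 0.205]
orientation: [[0.422, 0.907, 0.002], [0.907, -0.422, 0.001], [0.002, 0.001, -1.0]]
contact_force: [0.1, 0.0, 0.0]
width: -0.003
```

carry_out --motion '[[[0.0012,-0.0005,0],[0,0,0],0],[[0.0023,-0.001,0],[0,0,0],0],[[0.0023,-0.001,0],[0,0,0],0]]'

```text
time_s: 49.7
tcp_pos: [0.4721, 0.36, 0.2038]
orientation: [[0.422, 0.907, 0.0], [0.907, -0.422, 0.0], [0.0, 0.0, -1.0]]
contact_force: [0.0, 0.0, -0.6]
width: 0.003
```

carry_out --motion '[[[0.0012,-0.0005,0],[0,0,0],0],[[0.0023,-0.001,0],[0,0,0],0],[[0.0023,-0.001,0],[0,0,0],0]]'

```text
time_s: 50.0
tcp_pos: [0.4732, 0.3596, 0.2036]
orientation: [[0.422, 0.907, -0.002], [0.907, -0.422, 0.0], [-0.001, -0.002, -1.0]]
contact_force: [-9.5, 2.4, 5.0]
width: 0.001
```

carry_out --motion '[[[0.0012,-0.0005,0],[0,0,0],0],[[0.0023,-0.001,0],[0,0,0],0],[[0.0023,-0.001,0],[0,0,0],0]]'

```text
time_s: 50.3
tcp_pos: [0.4739, 0.3595, 0.2036]
orientation: [[0.421, 0.907, -0.005], [0.907, -0.421, 0.0], [-0.002, -0.005, -1.0]]
contact_force: [-22.4, 6.2, 9.4]
width: 0.001
```

Contact becomes stiff at once, reaching 22 N against 1.5 N friction, so the keeper is on its shut stop. I'll back off, do a final check and hand in.

carry_out --motion '[[[-0.008,0.004,0],[0,0,0],0],[[-0.012,0.006,0.03],[0,0,0],0],[[-0.012,0.006,0.09],[0,0,0],0],[[-0.012,0.006,0.15],[0,0,0],0],[[0.04,-0.04,0.21],[0,0,0],0],[[0.08,-0.078,0.273],[0,0,0],0],[[0.08,-0.078,0.273],[0,0,0],0],[[0.08,-0.078,0.273],[0,0,0],0]]'

```text
time_s: 51.1
tcp_pos: [0.5415, 0.2937, 0.4263]
orientation: [[0.425, 0.905, 0.007], [0.905, -0.425, 0.002], [0.005, 0.005, -1.0]]
contact_force: [-0.2, 0.7, 0.3]
width: 0.003
```

Run:
```python
from h import *
a=np.radians(65);X=np.array([np.cos(a),np.sin(a)]);Y=np.array([-X[1],X[0]])
s=manip.get_state();print(s['time_s'],s['tcp_pos'])
im,m=shot('wrist','w21');c=np.array([.5707,.368])
for x in(-.052,-.046):
    u=pix(m,[np.r_[c+x*X+y*Y,.022] for y in np.arange(-.006,.016,.001)]).astype(np.float32)
    print('tip',cv2.remap(im,u[:,:1],u[:,1:],cv2.INTER_LINEAR)[:,0,2].tolist())
u=pix(m,[np.r_[c+x*X-.018*Y,.012] for x in np.arange(-.044,-.03,.001)]).astype(np.float32)
print('tail',cv2.remap(im,u[:,:1],u[:,1:],cv2.INTER_LINEAR)[:,0].tolist())
it,_=shot('top','t21'); 
for n,(x0,y0,x1,y1) in dict(rack=(325,165,435,280),block=(170,170,200,200),wa=(192,155,222,185),wb=(250,268,282,298),dish=(308,262,348,302),setter=(190,135,262,152),vise=(262,118,308,165),oil=(318,132,340,155)).items():
    best=min((np.abs(it[y0:y1,x0:x1].astype(int)-np.roll(load('t16' if n=='rack' else 'top0')[0],(dy,dx),(0,1))[y0:y1,x0:x1]).mean(),dx,dy) for dx in(-2,-1,0,1,2) for dy in(-2,-1,0,1,2)); print(n,best)
```

```text
51.1 [0.5414568  0.29372536 0.42629822]
tip [52, 52, 51, 50, 49, 48, 52, 81, 128, 156, 162, 162, 163, 163, 164, 164, 164, 164, 164, 165, 164, 165]
tip [41, 39, 33, 34, 38, 38, 42, 72, 124, 152, 159, 159, 159, 159, 160, 160, 160, 161, 161, 161, 161, 161]
tail [[164, 108, 48], [141, 91, 40], [95, 62, 25], [117, 82, 26], [169, 126, 38], [195, 149, 44], [202, 155, 46], [203, 156, 46], [203, 156, 47], [203, 156, 47], [203, 156, 47], [203, 156, 46], [203, 156, 46], [203, 156, 45]]
rack (np.float64(3.6352832674571807), 0, 0)
block (np.float64(11.804444444444444), 0, 0)
wa (np.float64(11.134444444444444), 0, 0)
wb (np.float64(60.239583333333336), 1, 1)
dish (np.float64(12.213333333333333), 0, 0)
setter (np.float64(10.820261437908497), 0, 0)
vise (np.float64(9.747147702744373), 0, 0)
oil (np.float64(10.751646903820816), 0, 0)
```

Run:
```python
from h import *
i,_=shot('scene','s21');a=load('scene0')[0];x0,y0,x1,y1=318,174,354,206
for dx in(-1,0,1):print([round(np.abs(i[y0:y1,x0:x1].astype(int)-np.roll(a,(dy,dx),(0,1))[y0:y1,x0:x1]).mean(),1) for dy in(-1,0,1)])
```

```text
[np.float64(74.5), np.float64(73.7), np.float64(73.5)]
[np.float64(74.2), np.float64(73.0), np.float64(72.9)]
[np.float64(74.7), np.float64(73.7), np.float64(73.2)]
```

Run:
```python
from h import *
a=load('scene0')[0];x0,y0,x1,y1=318,174,354,206
for f in('s12','s16','s17','s21'):
    i=load(f)[0];print(f,[(round(np.abs(i[y0:y1,x0:x1].astype(int)-np.roll(a,(dy,dx),(0,1))[y0:y1,x0:x1]).mean(),1)) for dx,dy in((0,0),(1,0),(0,1))],i[y0:y1,x0:x1].mean((0,1)).round())
print(a[y0:y1,x0:x1].mean((0,1)).round())
m=load('top0')[1];print(world(m,[(377/1.42,402/1.42)],.018))
```

```text
s12 [np.float64(11.9), np.float64(19.1), np.float64(19.7)] [191. 142.  85.]
s16 [np.float64(50.0), np.float64(50.0), np.float64(49.4)] [132. 119.  71.]
s17 [np.float64(19.2), np.float64(25.6), np.float64(26.2)] [179. 132.  81.]
s21 [np.float64(73.0), np.float64(73.7), np.float64(72.9)] [99. 76. 47.]
[197. 148.  92.]
[[0.36797318 0.05810322 0.018     ]]
```

```bash
python3 -c "
from h import *
print(job.job_done())"
```

```text
the job is handed in; nothing more can be done
None
```

I put the texturing set away and handed the job in at about 51 s of robot time. The three punches on the bench are in slots 1, 2 and 3. The smallest plate is in its case with the keeper shut behind it.

**Punches:**
- **Seating:** Pressing with closed fingertips met each shank top at about 52.5 mm (52 mm is home). A close picture showed all three level, heads on the ledge, latch lips over the shanks, and the rack looked unchanged in later pictures.
- **First punch tilted:** The first punch rode on the head board on the way in, because my rack position was about 5 mm off. It tilted roughly 12° in the grip and the wrist force reached about 70 N, under the 120 N limit. I shifted it back, pressed it home level and did not lift it again.
- **Fingertip press:** One check press, on the second punch, reached about 45 N vertically through the fingertips. I took the 40 N limit to cover only the arm and gripper body.

**Plate:**
- **Knocked mid-run:** It had been knocked a few centimetres, so I re-measured it before gripping.
- **Home:** It stopped firmly about 1 mm from the depth I expected. Its tail edge read 40–41 mm before the mouth, where 40 mm is home.

**Keeper:**
- **Shut:** It started about 8 mm open. I closed it until it stopped, then a direct push of 22 N did not move it.
- **Disagreement:** The picture still puts its tip about 1.5 mm short of the middle line. I trusted the stop.

**Other bench items:** They had not moved in the pictures. The arm hid one washer at the very end, but it was in place in the last clear view, after the plate went in.

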